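Load the bench incubator and start it

ROBOT

A 6-joint arm with a two-finger parallel gripper is mounted at the origin on a cart in front of the work surface, level with it; the furniture and walls round the work are solid. World frame = base frame: x ahead of the robot, y to its left, z up, the work surface at z = 0. Lengths are in mm, angles in rad, forces in N, time in s.
With the tool pointing down it reaches from about 350 to 875 mm from the base axis. Payload 4.2 kg.
Tool frame: the origin (TCP) lies between the finger pads; the fingertips stand 17 mm ahead of it and the grasp point (between the pads) lies 2 mm behind it; z points along the fingers, y is the line along which they close (so a half turn about z gives the same grasp; the last joint's range is limited). The gripper opens to 85 mm and grips with 20 to 120 N. Pads are 22 mm wide; open, the fingers measure 114 mm over their backs; the gripper's body (76 mm by 85 mm) begins 54 mm behind the grasp point. The pads swing forward as they close: fully open they stand 13 mm farther back than shut.
Start: joints at [1.608, 0.385, 0.008, 0, -1.194, -0.259], TCP at [137.46, 609.675, 222.012] pointing down, gripper open.
Joint ranges: [-3.14, 3.14], [-1.21, 2.06], [-1.07, 1.41], [-3.16, 2.05], [-2.99, -0.16], [-3.1, 3.1]. Speed limits (rad/s): [2.79, 2.79, 3.14, 3.14, 3.14, 3.14].

INTERFACE

Orientations are given as a unit quaternion [x, y, z, w].
In Python, from bench import arm gives the robot as it stands.
- The arm moves only by the shell command python3 jog.py 'ROWS' [OPENING]. ROWS is a JSON list of rows, 1 to 10 of them, each of 6 numbers: dx, dy, dz in units of 5 mm, then a rotation vector rx, ry, rz in units of 0.25 rad; each row is the pose to reach, as a shift and turn from the pose commanded when the command began, along the tool's axes at that moment; what a row does not reach only later rows make up. A row lasts 1/10 s, in which the tool goes at most 50 mm and 0.15 rad, less where a joint would pass 70% of its speed; a pose out of reach is approached as far as the arm can. OPENING is the finger opening in mm, set as the command begins (- or left out keeps the last). The fingers move at their own pace and stop on an object; the grip force is fixed at half the most. Time passes only in rows, so rows that do not move let the fingers close. It prints the time, the measured TCP pose, the force, the opening and the grip force at its end. Input that does not fit is refused with a message, and nothing moves.
- arm.read_state(): the state, without advancing time (a new reading comes with each control period).
- arm.get_image(name): name is "side" or "top"; returns the picture (384x512x3 uint8, blue, green, red); there is no depth.
- arm.get_calibration(name): a dict with "K" (3x3 intrinsics, pixels), "D" ([k1, k2, p1, p2, k3] as OpenCV has them; the pictures are not rectified), "rvec" (rotation vector, rad) and "tvec" (3), from world to camera coordinates, as OpenCV has them. Camera axes: x right, y down, z forward; pixel columns grow to the right and rows downward; lengths in mm; the calibration is good to about 2 mm. A picture is of the moment at which its call begins. get_calibration takes no time and is no camera call.
- arm.job_done(): hands the job in; it is judged then, once.
The state is a dict: "clock": time; "joints": joint angles; "joint_vel": joint speeds; "joint_efforts": joint torques, N m; "position": TCP position; "ee_rot": TCP orientation; "contact_force": force on the tool from outside, world axes, zero at the start; "wrist_torque": the same for the moment, N m; "gripper_width": finger opening in mm; "grasp_force": force on a finger pad.
Only numpy, scipy, OpenCV 4.12 (cv2) and the standard library are available. Lean on these libraries where they do the work, as an engineer would, in place of code of your own. Each camera call takes 0.05 s, during which the arm holds its last target. There are 200 camera calls.

TASK

Press the latch button on the incubator and let the sprung drawer pop fully out by itself, keeping the hand out of its way; then stand every small reagent bottle upright in a compartment of the drawer's tray, leaving the taller bottle alone. Push the drawer shut until the latch holds it, then turn the middle knob to the white mark on the panel without moving the knobs beside it, and last of all flip the power toggle over to on (away from you).

Things in the scene. Friction and masses are not known exactly. Their poses are not given: they have to be found in the camera images.
- bottle_1: Small round reagent bottle with a screw cap, one of up to four alike (absent: None): 60 mm in diameter, 110 mm high; the cap, 36 mm in diameter, reaches from 90 to 110 mm and is the place to grip. About 0.25 kg, most of it near the bottom. Origin: centre of its underside, z up.
- bottle_2: Small round reagent bottle with a screw cap, one of up to four alike (absent: None): 60 mm in diameter, 110 mm high; the cap, 36 mm in diameter, reaches from 90 to 110 mm and is the place to grip. About 0.25 kg, most of it near the bottom. Origin: centre of its underside, z up.
- bottle_3: Small round reagent bottle with a screw cap, one of up to four alike (absent: None): 60 mm in diameter, 110 mm high; the cap, 36 mm in diameter, reaches from 90 to 110 mm and is the place to grip. About 0.25 kg, most of it near the bottom. Origin: centre of its underside, z up.
- bottle_4: Small round reagent bottle with a screw cap, one of up to four alike (absent: None): 60 mm in diameter, 110 mm high; the cap, 36 mm in diameter, reaches from 90 to 110 mm and is the place to grip. About 0.25 kg, most of it near the bottom. Origin: centre of its underside, z up.
- tall_bottle: A taller bystander bottle, 72 mm wide and 140 mm high, standing among the small ones; it is to be left alone. Origin: centre of its underside, z up.
- incubator: White bench incubator, fixed: a case 332 mm wide (y), 150 deep (x), 145 high, sprung drawer in front, controls on its flat top. Origin: underside, middle of the front face; x into the case (away from the robot), y left, z up. Top, at x, y mm: latch button (80, 143), knobs (75, 75), (75, 15), (75, -45), toggle (75, -125). The white mark, 12 x 5 mm, is 27 mm from the middle knob's axis.
- drawer (a joint): How far the drawer stands out, m: 0 latched, 0.095 fully out (towards case -x). A damped spring (8 N shut, 3 N out) drives it out in about 0.5 s when the latch lets go. To shut it push the front panel in with 10 to 20 N to the stop at -0.005; the catch snaps in by itself before that and then holds it at about 0.
- tray_floor (a point): Middle of the tray's inner floor, 13 mm above the bench, moving with the drawer; axes as the case. Three dividers along x, 3 mm thick, part the tray along y into four compartments, 68 mm wide (y) and 78 mm deep (x -40 to 38), centred at x = 0, y = -107, -36, 36 and 107 mm. All walls 60 mm high, but the front panel rises to 117 mm. Drawer out: this point is 56 mm before the case.
- front_middle (a point): Centre of the outer face (towards the robot) of the drawer's front panel, which is 316 mm wide, 118 mm high and 12 mm thick. It lies 71 mm above the bench and 52 mm in front of the tray's middle; axes as the case; a place to push the drawer shut.
- latch (a joint): How far the latch button is pressed, m: 0 up, 0.0115 fully down. It springs back (2 N at the start of the stroke, 5 N at the end, plus a little for the catch); the drawer is let go at about 6 to 9 mm.
- latch_top (a point): Centre of the top of the round black latch button, 29 mm in diameter, standing 16 mm proud of the top of the case (161 mm above the bench); press straight down.
- knob_mid (a joint): Angle of the middle knob, rad, clockwise seen from above: 0 when its white pointer points straight away (case +x), 1.2 at the bold white mark; range 0 to 1.9. Held by light friction (0.03 N m).
- knob_mid_grip (a point): On the axis of the middle knob at the height to grip (166 mm above the bench). The knob is a round foot of 36 mm with a bar grip 36 mm long, 10 mm thick, from 9 to 33 mm above the case top; the bar lies along this point's x, which points the way of the pointer and turns with the knob. The knobs stand 60 mm apart.
- knob_left_pointer (a point): Pointer end of the left knob's bar, 18 mm from its axis; like the middle knob. It must stay as it is.
- knob_right_pointer (a point): Pointer end of the right knob's bar, 18 mm from its axis; like the middle knob. It must stay as it is.
- switch (a joint): Angle of the power toggle, rad: 0 off (leaning 0.5 rad towards the robot), 1.0 on (leaning 0.5 rad away, to case +x). A sprung detent holds it at either end; about 1 N at the tip flips it.
- switch_tip (a point): End of the toggle's steel lever, 45 mm from its pivot, which is 155 mm above the bench; the lever is 13 mm thick at the tip. It swings in the case's x-z plane.

How it is judged (in metres and radians):
On the way, in this order (a step that is already met when the one before it is completed fails the run):
1. the latch is pressed and the drawer has sprung fully out (value of joint drawer above 0.088 m), for 0.3 s.
2. every small bottle stands upright in the tray of the open drawer (value of joint drawer above 0.05 m and x of bottle_1 in the frame of tray_floor between -0.03 and 0.03 m and y of bottle_1 in the frame of tray_floor between -0.125 and 0.125 m and z of bottle_1 in the frame of tray_floor between -0.008 and 0.008 m and angle between each of bottle_1, bottle_2, bottle_3, bottle_4's own z axis and vertical below 0.12 rad and x of bottle_2 in the frame of tray_floor between -0.03 and 0.03 m and y of bottle_2 in the frame of tray_floor between -0.125 and 0.125 m and z of bottle_2 in the frame of tray_floor between -0.008 and 0.008 m and x of bottle_3 in the frame of tray_floor between -0.03 and 0.03 m and y of bottle_3 in the frame of tray_floor between -0.125 and 0.125 m and z of bottle_3 in the frame of tray_floor between -0.008 and 0.008 m and x of bottle_4 in the frame of tray_floor between -0.03 and 0.03 m and y of bottle_4 in the frame of tray_floor between -0.125 and 0.125 m and z of bottle_4 in the frame of tray_floor between -0.008 and 0.008 m), for 0.2 s.
3. the drawer is shut and stays latched with the hand off it (value of joint drawer below 0.004 m and contact force between each of the fingers, the arm and drawer below 0.3 N), for 0.5 s.
4. the middle knob points to the white mark (value of joint knob_mid between 1.05 and 1.35 rad), for 0.2 s.
5. the power toggle is on (value of joint switch above 0.85 rad), for 0.2 s.
At the end, for the whole second after the job is handed in: The drawer is latched shut (within 4 mm), every small bottle present stands upright (within 0.12 rad) and at rest on the tray floor, the middle knob points to the mark within 0.15 rad, its neighbours are as they were (pointers within 4 mm), and the toggle is on (over 0.85 rad) (all of step 4 and value of joint drawer below 0.004 m and x of bottle_1 in the frame of tray_floor between -0.03 and 0.03 m and y of bottle_1 in the frame of tray_floor between -0.125 and 0.125 m and z of bottle_1 in the frame of tray_floor between -0.008 and 0.008 m and angle between each of bottle_1, bottle_2, bottle_3, bottle_4's own z axis and vertical below 0.12 rad and x of bottle_2 in the frame of tray_floor between -0.03 and 0.03 m and y of bottle_2 in the frame of tray_floor between -0.125 and 0.125 m and z of bottle_2 in the frame of tray_floor between -0.008 and 0.008 m and x of bottle_3 in the frame of tray_floor between -0.03 and 0.03 m and y of bottle_3 in the frame of tray_floor between -0.125 and 0.125 m and z of bottle_3 in the frame of tray_floor between -0.008 and 0.008 m and x of bottle_4 in the frame of tray_floor between -0.03 and 0.03 m and y of bottle_4 in the frame of tray_floor between -0.125 and 0.125 m and z of bottle_4 in the frame of tray_floor between -0.008 and 0.008 m and linear speed of each of bottle_1, bottle_2, bottle_3, bottle_4 below 0.02 m/s and value of joint switch above 0.85 rad and not (distance of knob_left_pointer from where it was at the start of the episode above 0.004 m) and not (distance of knob_right_pointer from where it was at the start of the episode above 0.004 m) and velocity of joint drawer below 0.01 m/s); the robot touches nothing.
It fails at once if the latch is pressed while the hand or arm also touches the drawer front (contact force between any of the fingers, the arm and latch above 1 N and contact force between any of the fingers, the arm and drawer above 1 N).
It fails at once if the drawer springs out against the hand or arm (velocity of joint drawer above 0.15 m/s and contact force between any of the fingers, the arm and drawer above 6 N).
It fails at once if a neighbouring knob is turned (its pointer moves more than 4 mm) (distance of any of knob_left_pointer, knob_right_pointer from where it was at the start of the episode above 0.004 m).
It fails at once if the tall bottle is pushed more than 4 cm or knocked over (distance of tall_bottle from where it was at the start of the episode above 0.04 m or angle between tall_bottle's own z axis and vertical above 0.5 rad).
Of bottle_1, bottle_2, bottle_3, bottle_4 only 3 to 4 are there at a start; the rules pass over those that are not, and their reading is None.
At some moment in a run one of bottle_1, bottle_2, bottle_3, bottle_4 may be knocked a few centimetres aside while the robot is not near it.
It also fails if it takes over 195 s, if anything falls off the work surface, if the arm or the gripper's body presses on something with over 40 N, if the wrist force passes 120 N, or if a joint passes its speed limit or range.

## Working session

There is one attempt and no reset: what is moved stays moved. The work goes in short steps, Python scripts to look and compute and a shell command to move; the robot and the scene stay as the last step left them, time stands still between calls to the robot, and variables do not carry over. Pictures are saved under pics/ and viewed, at most 14 in all, crops included, and the job is handed in when it is done.

```bash
ls; mkdir -p pics; python3 - <<'E'
from bench import arm
import cv2
for n in("top","side"):
    cv2.imwrite(f"pics/{n}0.png",arm.get_image(n)); print(arm.get_calibration(n))
print(arm.read_state())
E
```

```text
bench.py
jog.py
pics
{'K': array([[453.02550639,   0.        , 256.40276736],
       [  0.        , 453.02550639, 184.63282115],
       [  0.        ,   0.        ,   1.        ]]), 'D': array([0.03344414, 0.        , 0.        , 0.        , 0.        ]), 'rvec': array([ 2.17799287, -2.17272022,  0.07344488]), 'tvec': array([ -34.21858818,  576.01119059, 1742.10429484])}
{'K': array([[350.42532227,   0.        , 260.94088623],
       [  0.        , 350.42532227, 193.01076705],
       [  0.        ,   0.        ,   1.        ]]), 'D': array([-0.10401248,  0.        ,  0.        ,  0.        ,  0.        ]), 'rvec': array([ 2.15581234, -0.1345061 ,  0.05667525]), 'tvec': array([-537.92710371,  130.77187947, 1112.05943138])}
{'clock': 0.1, 'joints': array([ 1.60760887e+00,  3.85510970e-01,  6.75997597e-03, -4.10517361e-04,
       -1.19402066e+00, -2.58606328e-01]), 'joint_vel': array([-0.00064298, -0.00063699,  0.00253367,  0.0015346 ,  0.00129433,
       -0.00109308]), 'joint_efforts': array([-4.63018459e-04, -3.93318522e+01,  1.88931853e+01,  4.19790477e+00,
       -2.52208127e-03,  9.16974017e-07]), 'position': array([137.35604403, 609.16402031, 221.01474926]), 'ee_rot': array([ 9.93848355e-01, -1.10744914e-01, -4.33518458e-05,  1.00498468e-03]), 'contact_force': array([0.12170911, 0.3332782 , 0.09120265]), 'wrist_torque': array([ 0.01457018, -0.01484646, -0.002633  ]), 'grasp_force': 0.0, 'gripper_width': 85.18462980616971}
```
```bash
python3 -c "
import cv2
for n in('top','side'):
    cv2.imwrite(f'pics/{n}0b.png',cv2.resize(cv2.imread(f'pics/{n}0.png'),(800,600),interpolation=2))"
```

View pics/top0b.png

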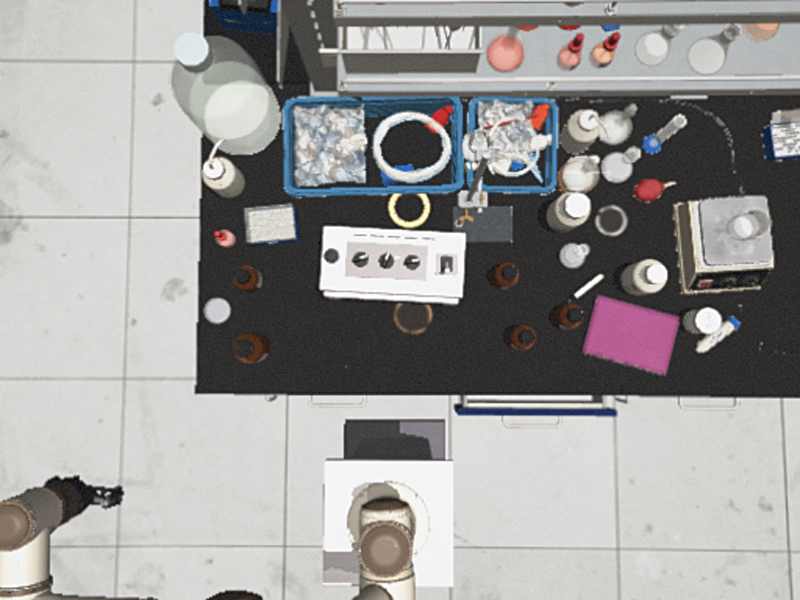

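View pics/side0b.png

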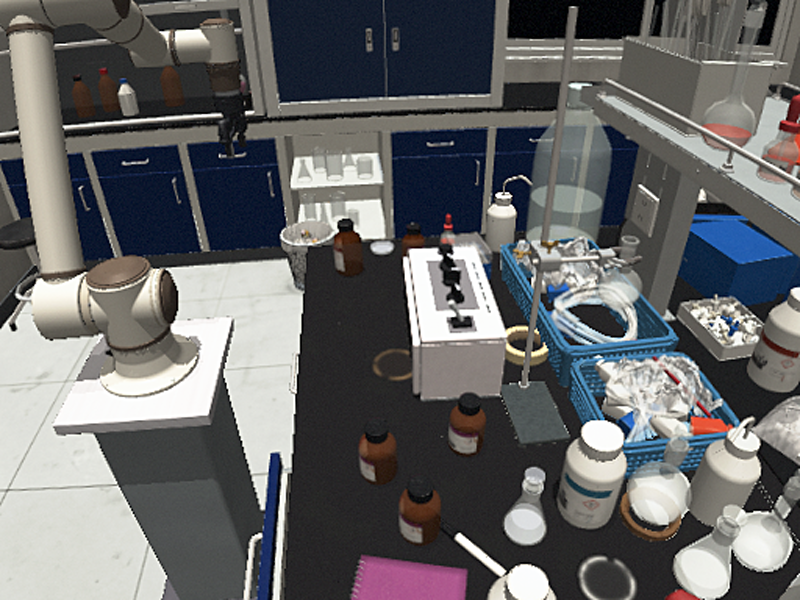

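Top picture (800 px wide): the incubator is at (393,262). Brown bottles are at (247,278), (505,275), (570,316) and (520,336). A larger one at (250,348) is probably the tall bottle. I'll enlarge to read pixels.

```bash
python3 -c "
import cv2
t=cv2.imread('pics/top0.png')[138:242,130:390]
cv2.imwrite('pics/tc.png',cv2.resize(t,None,fx=3,fy=3,interpolation=2))
a=cv2.imread('pics/side0.png')
s=a[135:255,200:330]
u=a[240:352,200:330]
import numpy as np
cv2.imwrite('pics/sc.png',cv2.resize(a[135:352,195:340],None,fx=2.75,fy=2.75,interpolation=2))"
```

```text
(no output)
```

View pics/tc.png

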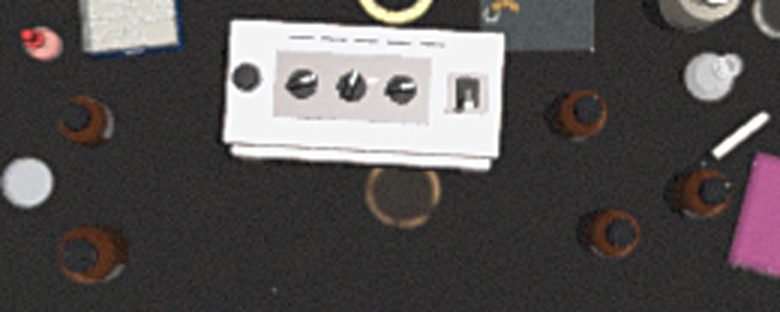

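View pics/sc.png

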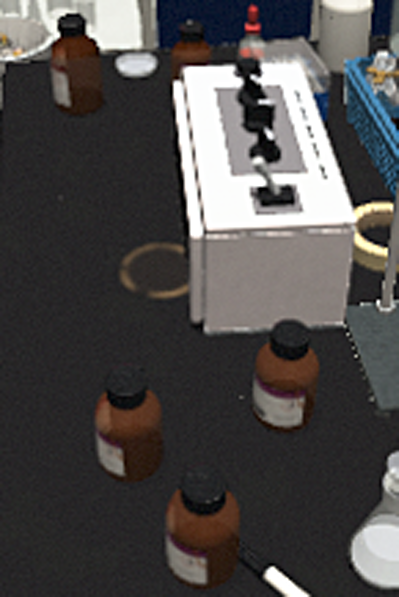

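The top crop shows small caps at (71,122), (589,107), (714,190) and (620,232), and the tall cap at (80,257). The case top's corners are (231,20), (505,35), (500,157) and (225,143); the latch is at (246,77). In the side crop the caps are (191,27), (291,328), (204,482) and (126,378), with the tall one at (74,22).

```bash
cat > h.py <<'E'
import numpy as np, cv2
from bench import arm
from scipy.spatial.transform import Rotation as R
C={n:arm.get_calibration(n) for n in("top","side")}
def ray(n,p):
    c=C[n]; M=cv2.Rodrigues(c["rvec"])[0]
    q=cv2.undistortPoints(np.array([[p]],float),c["K"],c["D"])[0,0]
    d=M.T@np.array([q[0],q[1],1]); return -M.T@c["tvec"], d/np.linalg.norm(d)
def atz(n,p,z):
    o,d=ray(n,p); return o+d*(z-o[2])/d[2]
def tri(a,b):
    (o1,d1),(o2,d2)=ray("top",a),ray("side",b)
    s=np.linalg.lstsq(np.c_[d1,-d2],o2-o1,rcond=None)[0]
    A,B=o1+d1*s[0],o2+d2*s[1]; return (A+B)/2,np.linalg.norm(A-B)
def proj(n,P):
    c=C[n]; return cv2.projectPoints(np.array(P,float).reshape(-1,1,3),c["rvec"],c["tvec"],c["K"],c["D"])[0][:,0]
tc=lambda u,v:((u+.5)/3-.5+130,(v+.5)/3-.5+138)
sc=lambda u,v:((u+.5)/2.75-.5+195,(v+.5)/2.75-.5+135)
def tool(v):  # world shift -> tool axes
    s=arm.read_state(); return R.from_quat(s["ee_rot"]).inv().apply(v)
E
python3 - <<'E'
from h import *
np.set_printoptions(precision=1,suppress=True)
for n,a,b in [("L",(71,122),(191,27)),("tall",(80,257),(74,22)),("r1",(589,107),(291,328)),("r2",(714,190),(204,482)),("r3",(620,232),(126,378))]:
    p,e=tri(tc(*a),sc(*b)); print(n,p,e,atz("top",tc(*a),110 if n!="tall" else 140)[:2])
cs=[atz("top",tc(*c),145) for c in [(231,20),(505,35),(500,157),(225,143)]]
print(*cs)
print("case tri FR",tri(tc(500,157),sc(207,227)), "BR",tri(tc(505,35),sc(353,222)))
for n,c,z in[("latch",(246,77),161),("kl",(302,84),178),("km",(351,85),178),("kr",(401,88),178)]: print(n,atz("top",tc(*c),z))
E
```

```text
L [594.9 349.5 105.2] 5.199844732045647 [591.8 348.6]
tall [427.6 328.2 135.1] 3.6866869695862374 [425.8 327. ]
r1 [ 609.3 -290.5  113. ] 4.052488661010257 [ 611.6 -291.2]
r2 [ 508.4 -443.3  107.2] 2.796750352386921 [ 509.6 -442.8]
r3 [ 456.6 -327.8  108.5] 2.7008011023114853 [ 457.9 -327.6]
[713.7 147.8 145. ] [ 695.6 -185.4  145. ] [ 547.2 -178.7  145. ] [563.5 153.4 145. ]
case tri FR (array([ 546.6, -178.4,  148.6]), np.float64(0.641549425315541)) BR (array([ 693. , -184.8,  144.7]), np.float64(5.360898798240383))
latch [641.8 127.1 161. ]
kl [631.4  58.5 178. ]
km [630.3   0.2 178. ]
kr [626.8 -59.2 178. ]
```

The rows are not in the units I measure in: shifts go in units of 5 mm and turns go in units of 0.25 rad. I convert before sending: 360 mm is 72, 160 mm is 32, -0.174 rad is -0.696.

```bash
python3 jog.py '[[8,4.8,0,0,0,0],[16,9.6,0,0,0,-0.4],[24,14.4,0,0,0,-0.696],[32,19.2,0,0,0,-0.696],[40,24,0,0,0,-0.696],[48,28.8,0,0,0,-0.696],[56,33.6,0,0,0,-0.696],[64,38.4,0,0,0,-0.696],[72,43.2,0,0,0,-0.696],[80,48,0,0,0,-0.696]]' 0
cat >> h.py <<'E'
Y=-0.048; ex=np.array([np.cos(Y),np.sin(Y)]); ey=np.array([-np.sin(Y),np.cos(Y)]); O=np.array([555.1,-12.1])
def W(cx,cy,z): return np.r_[O+cx*ex+cy*ey,z]   # case frame -> world
def go(P,yaw=Y):  # shift in tool axes to world TCP point, and turn about tool z
    s=arm.read_state(); r=R.from_quat(s["ee_rot"])
    t=R.from_matrix([[np.cos(yaw),np.sin(yaw),0],[np.sin(yaw),-np.cos(yaw),0],[0,0,-1]])
    print("at",s["position"].round(1),"shift",r.inv().apply(np.array(P)-s["position"]).round(1),"turn",(r.inv()*t).as_rotvec().round(3),"t",round(s["clock"],1))
E
python3 -c "
from h import *
go(W(80,143,200))"
```

```text
clock: 1.1
position: [475.7, 285.9, 221.7]
ee_rot: [1.0, -0.024, -0.0, 0.0]
contact_force: [-0.1, 0.6, -0.7]
gripper_width: -0.0
grasp_force: 0.0
at [475.7 285.9 221.7] shift [173.5 150.9  21.7] turn [0.    0.001 0.   ] t 1.1
```

```bash
python3 jog.py '[[7,6,0,0,0,0],[14,12,0,0,0,0],[21,18,0,0,0,0],[28,24,0,0,0,0],[34.7,30.2,0,0,0,0],[34.7,30.2,4,0,0,0],[34.7,30.2,4.34,0,0,0]]'
python3 -c "
from h import *
go(W(80,143,168))"
```

```text
clock: 1.8
position: [639.7, 126.7, 196.5]
ee_rot: [1.0, -0.025, -0.003, 0.001]
contact_force: [0.1, 0.5, -0.4]
gripper_width: -0.3
grasp_force: 0.0
at [639.7 126.7 196.5] shift [ 2.3 -0.4 28.5] turn [ 0.002  0.007 -0.003] t 1.8
```

Scaled: 32 mm is 6.4, 30 mm is 6.

```bash
python3 jog.py '[[0,0,1.6,0,0,0],[0,0,2.8,0,0,0],[0,0,3.6,0,0,0],[0,0,4.4,0,0,0],[0,0,5.2,0,0,0],[0,0,6,0,0,0],[0,0,6.4,0,0,0]]'
```

```text
clock: 2.5
position: [640.8, 128.5, 167.9]
ee_rot: [1.0, -0.024, -0.0, 0.0]
contact_force: [-0.5, 0.2, -0.4]
gripper_width: -0.0
grasp_force: 0.0
```

Scaled: 2 mm is 0.4.

```bash
python3 jog.py '[[0,0,0,0,0,0],[0,0,0.4,0,0,0],[0,0,0.4,0,0,0],[0,0,0.4,0,0,0]]'; python3 - <<'E'
from h import *
a=arm.get_image("top"); b=arm.get_image("side")
A=cv2.resize(a[138:242,130:390],None,fx=3,fy=3,interpolation=2)
B=cv2.resize(b[100:260,190:340],None,fx=2.5,fy=2.5,interpolation=2)
B=cv2.copyMakeBorder(B,0,0,0,800-B.shape[1],0); B=B[:280]
cv2.imwrite("pics/m1.png",np.vstack([cv2.copyMakeBorder(A,0,0,0,20,0),B]))
E
```

```text
clock: 2.9
position: [641.0, 128.4, 166.4]
ee_rot: [1.0, -0.024, 0.0, -0.0]
contact_force: [-0.8, 0.5, -0.0]
gripper_width: -0.2
grasp_force: 0.0
```

View pics/m1.png

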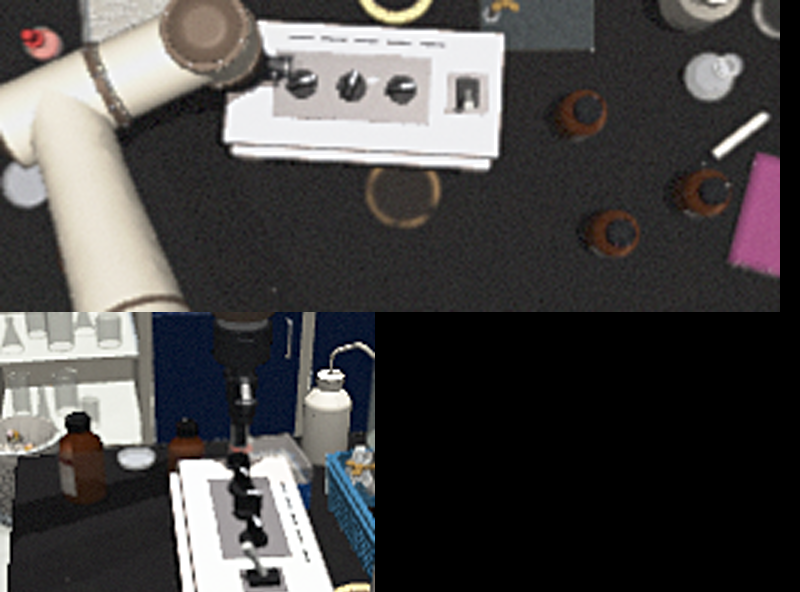

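The side crop shows the fingertip at (240,448), right above the latch button at (238,458). The drawer is still shut, so I press further.

Scaled: 4 mm is 0.8, 2 mm is 0.4.

```bash
python3 jog.py '[[0,0,0.4,0,0,0],[0,0,0.8,0,0,0],[0,0,1,0,0,0],[0,0,1,0,0,0]]'; python3 jog.py '[[0,0,0.4,0,0,0],[0,0,0.8,0,0,0],[0,0,1,0,0,0],[0,0,1,0,0,0]]'
```

```text
clock: 3.4
position: [640.8, 128.4, 161.0]
ee_rot: [1.0, -0.024, -0.0, 0.0]
contact_force: [0.6, -0.0, 0.1]
gripper_width: 0.0
grasp_force: 0.0
clock: 3.8
position: [640.8, 128.4, 156.0]
ee_rot: [1.0, -0.024, -0.0, 0.0]
contact_force: [-0.6, -1.0, 0.7]
gripper_width: 0.1
grasp_force: 0.0
```

```bash
python3 - <<'E'
from h import *
s=arm.read_state(); p=s["position"]; tip=p-[0,0,17]
print(proj("side",[p,tip,W(80,143,161)]),proj("top",[tip]),s["clock"])
b=arm.get_image("side"); x,y=proj("side",[tip])[0]; x0=int(x)-50;y0=int(y)-60
print(x0,y0)
cv2.imwrite("pics/m2.png",cv2.resize(b[y0:y0+100,x0:x0+120],None,fx=6,fy=6,interpolation=2))
E
```

```text
[[284.8602755  158.46175428]
 [284.73255795 162.84733476]
 [285.28408132 157.34258789]] [[211.95874601 164.368108  ]] 3.8
234 102
```

View pics/m2.png

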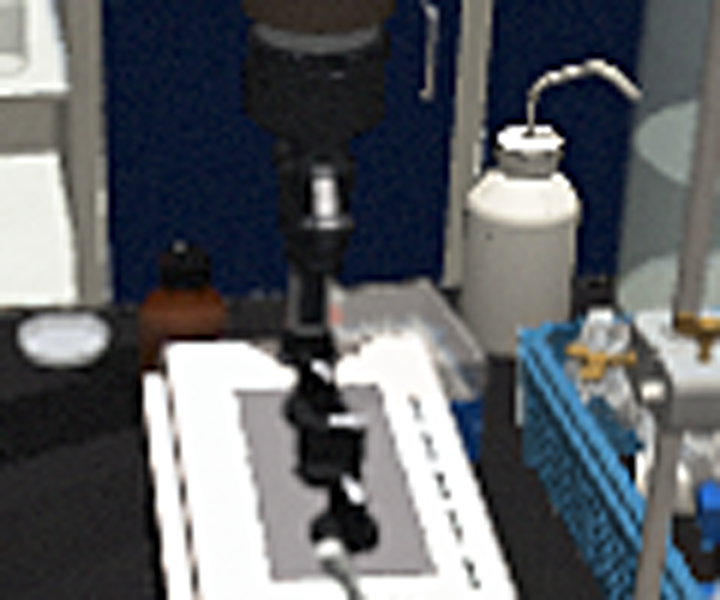

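The fingertip shows at about (285.7,157.5) full-frame, just at the button's top and not yet pressing. I continue down gently.

```bash
python3 jog.py '[[0,0,0.4,0,0,0],[0,0,0.8,0,0,0],[0,0,0.8,0,0,0],[0,0,0.8,0,0,0]]'; python3 jog.py '[[0,0,0.4,0,0,0],[0,0,0.8,0,0,0],[0,0,0.8,0,0,0],[0,0,0.8,0,0,0]]'
```

```text
clock: 4.25
position: [640.9, 128.4, 152.3]
ee_rot: [1.0, -0.024, -0.0, 0.0]
contact_force: [-0.5, 0.3, -0.3]
gripper_width: -0.1
grasp_force: 0.0
clock: 4.65
position: [641.2, 128.5, 149.4]
ee_rot: [1.0, -0.024, 0.001, -0.0]
contact_force: [-1.9, -0.3, 5.8]
gripper_width: -0.3
grasp_force: 2.8
```

Scaled: 2 mm is 0.4, 3 mm is 0.6.

```bash
python3 jog.py '[[0,0,0.2,0,0,0],[0,0,0.4,0,0,0],[0,0,0.6,0,0,0],[0,0,0.6,0,0,0],[0,0,0.6,0,0,0]]'; python3 - <<'E'
from h import *
np.set_printoptions(suppress=True,precision=1)
a=arm.get_image("top").astype(int);o=cv2.imread("pics/top0.png").astype(int)
f=proj("top",[W(-90,-100,110),W(-90,-60,110)]).astype(int);print(f)
for x,y in f: print(a[y-2:y+3,x].mean(1),o[y-2:y+3,x].mean(1))
print(tri(tc(246,77),sc(248,62)))
E
```

```text
clock: 5.15
position: [640.8, 128.4, 145.2]
ee_rot: [1.0, -0.024, -0.0, 0.0]
contact_force: [-1.5, 0.5, 2.9]
gripper_width: 0.1
grasp_force: 1.6
[[276 214]
 [265 213]]
[46.3 50.7 42.  38.7 45. ] [52.7 50.3 47.3 44.  43.7]
[69.  89.  76.7 47.3 39.7] [80.  93.7 83.  53.3 42.3]
(array([641.1, 127.1, 161.5]), np.float64(1.3149098208024799))
```

```bash
python3 jog.py '[[0,0,0.4,0,0,0],[0,0,0.8,0,0,0],[0,0,0.8,0,0,0],[0,0,0.8,0,0,0]]'; python3 - <<'E'
from h import *
b=arm.get_image("side");a=arm.get_image("top")
B=cv2.resize(b[110:200,245:325],None,fx=6,fy=6,interpolation=2)
A=cv2.resize(a[140:230,195:260],None,fx=6,fy=6,interpolation=2)[:B.shape[0],:310]
cv2.imwrite("pics/m3.png",np.hstack([B,A]))
E
```

```text
clock: 5.6
position: [640.9, 128.4, 141.4]
ee_rot: [1.0, -0.024, -0.0, 0.0]
contact_force: [-3.0, 0.4, 3.8]
gripper_width: -0.2
grasp_force: 2.1
```

View pics/m3.png

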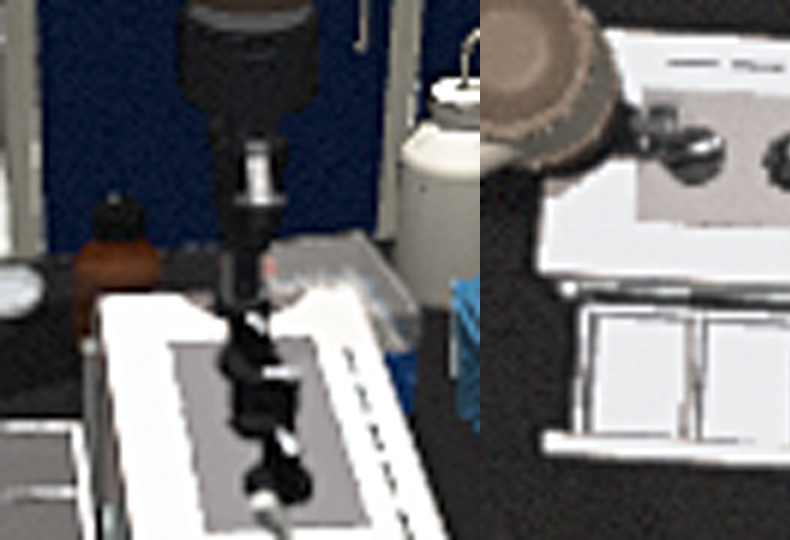

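Both views show the drawer sprung fully out. The tip touched about 28 mm lower than the nominal TCP offset predicts, so I'll check the open fingers against a bottle before grasping.

```bash
python3 jog.py '[[0,0,-8,0,0,0],[0,0,-16,0,0,0],[-10,8,-16,0,0,0],[-20,16,-16,0,0,0],[-20,26,-16,0,0,0],[-20,36,-16,0,0,0],[-20,46,-16,0,0,0],[-20,56,-16,0,0,0],[-20,66,-16,0,0,0],[-20,76,-16,0,0,0]]' 70
python3 jog.py '[[0,0,0,0,0,0],[0,0,0,0,0,0]]'
python3 -c "
from h import *
p,_=tri(tc(589,107),sc(291,328)); print(p)
go([p[0],p[1],190])"
```

```text
clock: 6.7
position: [523.6, -228.1, 220.8]
ee_rot: [1.0, -0.024, 0.0, -0.0]
contact_force: [1.2, 0.5, 1.0]
gripper_width: 69.9
grasp_force: 0.0
clock: 6.9
position: [523.4, -227.5, 220.2]
ee_rot: [1.0, -0.025, -0.0, -0.0]
contact_force: [0.4, -0.2, -0.3]
gripper_width: 69.8
grasp_force: 0.0
[ 609.26977773 -290.49138482  112.99083835]
at [ 523.4 -227.5  220.2] shift [89.  58.6 30.1] turn [-0.     0.001 -0.003] t 6.9
```

Scaled: 89 mm is 17.8, 60 mm is 12.

```bash
python3 jog.py '[[9,6,3,0,0,0],[17.8,11.72,6,0,0,0],[17.8,11.72,12,0,0,0],[17.8,11.72,12,0,0,0],[17.8,11.72,12,0,0,0]]'; python3 - <<'E'
from h import *
s=arm.read_state(); print(s["position"])
print(proj("side",[s["position"]]))
b=arm.get_image("side")
cv2.imwrite("pics/m4.png",cv2.resize(b[190:300,260:360],None,fx=5,fy=5,interpolation=2))
E
```

```text
clock: 7.4
position: [609.8, -287.7, 160.3]
ee_rot: [1.0, -0.023, -0.001, -0.0]
contact_force: [0.1, -0.2, 1.2]
gripper_width: 70.0
grasp_force: 0.0
[ 609.79802755 -287.66474896  160.34745199]
[[302.38035017 238.69181787]]
```

View pics/m4.png

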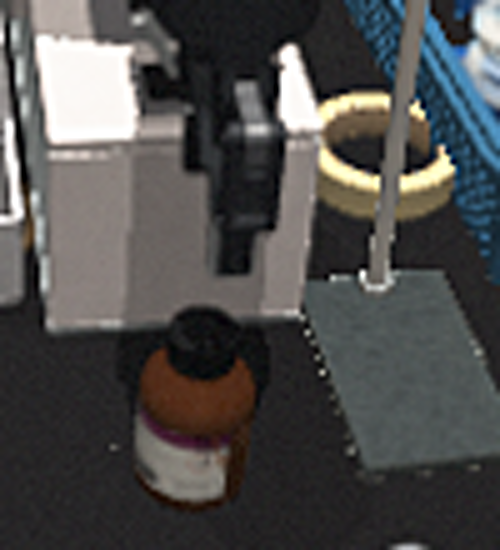

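```bash
python3 - <<'E'
from h import *
np.set_printoptions(suppress=True,precision=1)
for z in(130,140,150,160,170): print(z,proj("side",[[609.8,-288,z],[608,-327,z]]).ravel())
o,d=ray("side",(307,244.4))
for y in(-325,-335): t=(y-o[1])/d[1]; print(o+t*d)
print("cam side",o)
a=arm.get_image("top")
cv2.imwrite("pics/m5.png",cv2.resize(a[140:240,290:400],None,fx=5,fy=5,interpolation=2))
E
```

```text
130 [301.7 248.1 304.4 259.3]
140 [301.9 245.1 304.7 256.2]
150 [302.2 242.  305.  253.1]
160 [302.4 238.9 305.2 250. ]
170 [302.6 235.7 305.5 246.8]
[ 611.6 -325.   175.1]
[ 608.7 -335.   184.4]
cam side [ 441.1 -910.9  720.3]
```

View pics/m5.png

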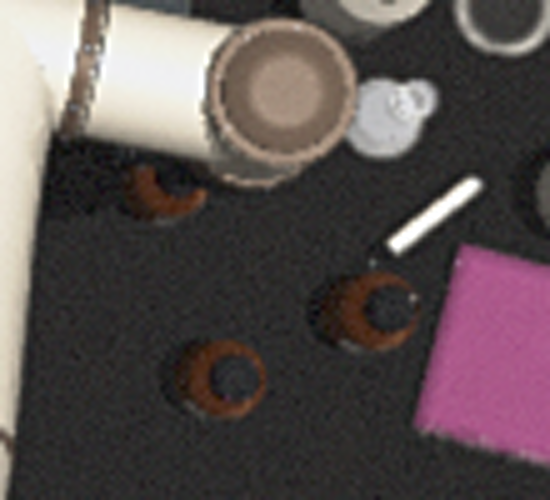

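The top view shows r1's cap hidden under the hand, with r2 and r3 unmoved. The open fingertips stand about 28 mm higher than the stated geometry, which matches the latch contact, so I use reported z ≈ 77 for the cap grip.

Scaled: 83 mm is 16.6, 70 mm is 14.

```bash
python3 jog.py '[[0.1,0.6,5,0,0,0],[0.1,0.6,10,0,0,0],[0.1,0.6,14,0,0,0],[0.1,0.6,16.6,0,0,0],[0.1,0.6,16.6,0,0,0]]'; python3 jog.py '[[0,0,0,0,0,0],[0,0,0,0,0,0],[0,0,0,0,0,0],[0,0,0,0,0,0],[0,0,0,0,0,0],[0,0,0,0,0,0],[0,0,0,0,0,0]]' 20
```

```text
clock: 8.0
position: [609.7, -291.2, 78.1]
ee_rot: [1.0, -0.024, -0.001, -0.0]
contact_force: [-0.2, 0.4, 0.2]
gripper_width: 70.0
grasp_force: 0.0
clock: 8.7
position: [611.6, -292.1, 80.5]
ee_rot: [1.0, -0.024, 0.002, 0.001]
contact_force: [-0.5, 2.2, 6.6]
gripper_width: 33.1
grasp_force: 60.2
```

```bash
python3 jog.py '[[0,0,-6,0,0,0],[0,0,-16,0,0,0],[0,0,-26,0,0,0],[0,0,-31,0,0,0],[0,0,-31,0,0,0]]'; python3 - <<'E'
from h import *
a=arm.get_image("top"); b=arm.get_image("side")
A=cv2.resize(a[180:226,200:300],None,fx=8,fy=8,interpolation=2)
B=cv2.resize(b[150:310,190:360],None,fx=1.4,fy=1.4,interpolation=2)
cv2.imwrite("pics/m6.png",np.vstack([A,cv2.copyMakeBorder(B,0,0,0,800-B.shape[1],0)])[:600])
E
```

```text
clock: 9.2
position: [612.3, -292.9, 238.6]
ee_rot: [1.0, -0.024, 0.005, 0.001]
contact_force: [0.4, -0.3, -2.0]
gripper_width: 33.0
grasp_force: 60.8
```

View pics/m6.png

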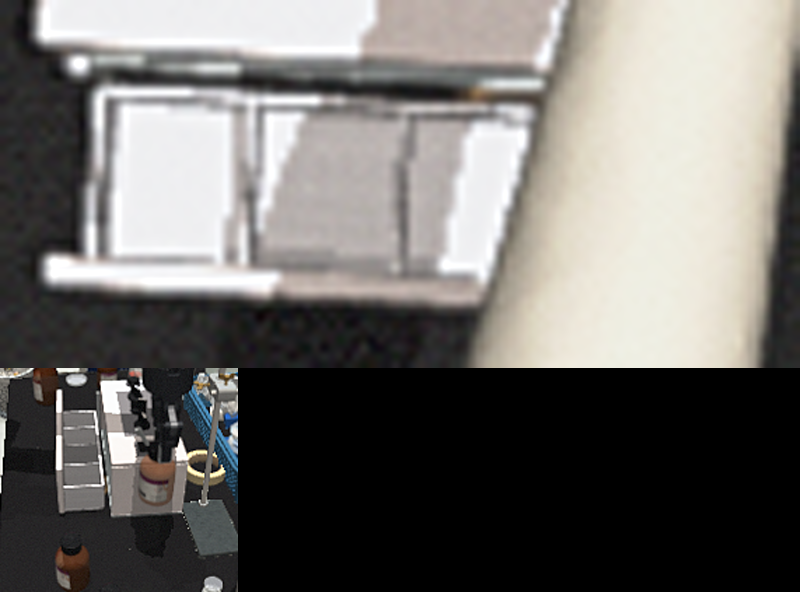

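The bottle hangs upright in the hand. In the crop, the divider between compartments 1 and 2 is at (247,180) and the middle divider at (405,190). I'll check these against the model.

```bash
python3 - <<'E'
from h import *
np.set_printoptions(suppress=True,precision=1)
f=lambda u,v:((u+.5)/8-.5+200,(v+.5)/8-.5+180)
def cf(P): d=P[:2]-O; return np.array([d@ex,d@ey])
for n,u,v,z in[("div12",247,180,73),("div23",405,190,73),("panelL outer top",45,285,130),("panelL inner top",45,258,130),("tray back-left inner floor",115,105,13),("front-left floor",108,255,13)]: print(n,cf(atz("top",f(u,v),z)))
go(W(-56,-107,238))
E
```

```text
div12 [-52.8  74. ]
div23 [-53.8  -0.7]
panelL outer top [-107.3  159.2]
panelL inner top [-95.  159.9]
tray back-left inner floor [-17.2 144.9]
front-left floor [-90.5 144. ]
at [ 609.6 -291.4  232.1] shift [-123.9 -169.4   -5.5] turn [-0.  0. -0.] t 9.3
```

```bash
python3 jog.py '[[-6,-8.4,0,0,0,0],[-12.4,-17,0,0,0,0],[-18.6,-25.4,0,0,0,0],[-23,-31.4,0,0,0,0],[-24.8,-33.88,0,0,0,0],[-24.8,-33.88,0,0,0,0],[-24.8,-33.88,0,0,0,0]]'; python3 -c "
from h import *
go(W(-56,-107,97))"
```

```text
clock: 10.0
position: [494.4, -116.9, 232.1]
ee_rot: [1.0, -0.024, -0.001, 0.0]
contact_force: [0.9, 0.7, -2.1]
gripper_width: 33.5
grasp_force: 61.3
at [ 494.4 -116.9  232.1] shift [-1.000e-01 -7.000e-01  1.351e+02] turn [0.    0.002 0.001] t 10.0
```

Scaled: 135 mm is 27, 132 mm is 26.4.

```bash
python3 jog.py '[[0,-0.14,6,0,0,0],[0,-0.14,12,0,0,0],[0,-0.14,18,0,0,0],[0,-0.14,22,0,0,0],[0,-0.14,25,0,0,0],[0,-0.14,26.4,0,0,0],[0,-0.14,27,0,0,0],[0,-0.14,27,0,0,0]]'; python3 jog.py '[[0,0,0.4,0,0,0],[0,0,0.6,0,0,0],[0,0,0.6,0,0,0]]'
```

```text
clock: 10.8
position: [495.0, -116.7, 98.0]
ee_rot: [1.0, -0.024, -0.0, 0.0]
contact_force: [-0.1, -0.8, -3.2]
gripper_width: 33.2
grasp_force: 61.3
clock: 11.1
position: [494.8, -116.1, 95.7]
ee_rot: [1.0, -0.024, 0.0, -0.0]
contact_force: [-1.0, -0.3, -2.6]
gripper_width: 33.3
grasp_force: 61.3
```

Scaled: 3 mm is 0.6, 2 mm is 0.4.

```bash
python3 jog.py '[[0,0,0.2,0,0,0],[0,0,0.4,0,0,0],[0,0,0.6,0,0,0],[0,0,0.6,0,0,0]]'; python3 jog.py '[[0,0,0,0,0,0],[0,0,0,0,0,0],[0,0,0,0,0,0],[0,0,0,0,0,0]]' 56;  python3 jog.py '[[0,0,-4,0,0,0],[0,0,-12,0,0,0],[0,0,-21,0,0,0],[0,0,-26,0,0,0],[0,0,-26,0,0,0]]'; python3 -c "
from h import *
p,_=tri(tc(620,232),sc(126,378))
go([457.2,-327.7,225])"
```

```text
clock: 11.5
position: [495.5, -116.1, 93.5]
ee_rot: [1.0, -0.024, 0.001, 0.0]
contact_force: [-1.3, 1.1, 5.1]
gripper_width: 33.1
grasp_force: 62.0
clock: 11.9
position: [494.6, -116.2, 92.2]
ee_rot: [1.0, -0.024, -0.0, 0.0]
contact_force: [-0.7, -0.1, -0.4]
gripper_width: 56.2
grasp_force: 0.0
clock: 12.4
position: [497.1, -116.3, 226.8]
ee_rot: [1.0, -0.024, 0.005, 0.0]
contact_force: [0.7, 0.3, 0.3]
gripper_width: 56.0
grasp_force: 0.0
at [ 497.1 -116.3  226.8] shift [-29.9 213.    1.5] turn [-0.    -0.01   0.001] t 12.4
```

```bash
cat >> h.py <<'E'
def chk(name="top"):
    a=arm.get_image(name); o=cv2.imread(f"pics/{name}0.png")
    pts={"top":{"L":(154,178.5),"tall":(158,223),"r2":(366,201),"r3":(336,215)},"side":{"r2":(269,322),"r3":(242,288)}}[name]
    for k,(x,y) in pts.items():
        x,y=int(x),int(y); T=o[y-13:y+14,x-13:x+14]; S=a[max(y-28,0):y+29,x-28:x+29]
        m=cv2.minMaxLoc(cv2.matchTemplate(S,T,cv2.TM_CCOEFF_NORMED)); print(k,round(m[1],2),np.array(m[3])-15)
E
python3 -c "
from h import *
chk();chk('side')"
```

```text
L 0.77 [-10  -3]
tall 0.89 [0 0]
r2 0.98 [0 0]
r3 0.86 [0 0]
r2 0.98 [0 0]
r3 0.99 [0 0]
```

r2 and r3 have not moved. L seems to have been knocked about 10 px left, so I'll look at it again later. Next is r3.

Scaled: 213 mm is 42.6, 40 mm is 8.

```bash
python3 jog.py '[[-1.2,8.6,0,0,0,0],[-2.4,17.2,0,0,0,0],[-3.6,25.8,0,0,0,0],[-4.8,34.4,0,0,0,0],[-6,40,0,0,0,0],[-6,42.6,0,0,0,0],[-6,42.6,4,0,0,0],[-6,42.6,8,0,0,0],[-6,42.6,8,0,0,0],[-6,42.6,8,0,0,0]]' 70; python3 -c "
from h import *
go([457.2,-327.7,79.5])"
```

```text
clock: 13.5
position: [454.4, -327.1, 181.7]
ee_rot: [1.0, -0.023, -0.001, -0.0]
contact_force: [0.0, 0.2, 0.2]
gripper_width: 70.0
grasp_force: 0.0
at [ 454.4 -327.1  181.7] shift [  3.    0.5 102.2] turn [-0.     0.002  0.001] t 13.5
```

```bash
python3 jog.py '[[0.6,0.1,6,0,0,0],[0.6,0.1,12,0,0,0],[0.6,0.1,17,0,0,0],[0.6,0.1,20,0,0,0],[0.6,0.1,20.4,0,0,0],[0.6,0.1,20.4,0,0,0]]'; python3 jog.py '[[0,0,0,0,0,0],[0,0,0,0,0,0],[0,0,0,0,0,0],[0,0,0,0,0,0],[0,0,0,0,0,0],[0,0,0,0,0,0],[0,0,0,0,0,0]]' 20;python3 jog.py '[[0,0,-6,0,0,0],[0,0,-16,0,0,0],[0,0,-26,0,0,0],[0,0,-30.6,0,0,0],[0,0,-30.6,0,0,0],[0,0,-30.6,0,0,0]]';python3 -c "
from h import *
go(W(-56,-36,232))"
```

```text
clock: 14.1
position: [458.3, -328.2, 81.2]
ee_rot: [1.0, -0.023, 0.0, 0.0]
contact_force: [0.8, -0.3, -0.4]
gripper_width: 70.0
grasp_force: 0.0
clock: 14.8
position: [458.6, -328.7, 81.9]
ee_rot: [1.0, -0.024, 0.001, 0.001]
contact_force: [-0.3, 0.6, 6.1]
gripper_width: 33.0
grasp_force: 60.3
clock: 15.4
position: [456.7, -327.5, 232.4]
ee_rot: [1.0, -0.024, -0.0, -0.001]
contact_force: [-0.3, 0.8, -3.3]
gripper_width: 33.0
grasp_force: 60.5
at [ 456.7 -327.5  232.4] shift [  27.1 -283.7    0.8] turn [-0.002  0.001 -0.   ] t 15.4
```

```bash
python3 jog.py '[[0.8,-8.4,0,0,0,0],[1.6,-16.8,0,0,0,0],[2.4,-25.2,0,0,0,0],[3.2,-33.6,0,0,0,0],[4,-42,0,0,0,0],[5,-50,0,0,0,0],[5.4,-55,0,0,0,0],[5.4,-56.74,0,0,0,0],[5.4,-56.74,0,0,0,0],[5.4,-56.74,0,0,0,0]]';python3 -c "
from h import *
go(W(-56,-36,95))"
```

```text
clock: 16.4
position: [497.2, -46.7, 232.1]
ee_rot: [1.0, -0.024, -0.001, 0.0]
contact_force: [-0.6, -0.5, -2.2]
gripper_width: 32.9
grasp_force: 60.7
at [497.2 -46.7 232.1] shift [  0.5  -1.4 137.1] turn [ 0.001  0.003 -0.   ] t 16.4
```

The rows are not in the units I measure in: shifts go in units of 5 mm and turns go in units of 0.25 rad. I convert before sending: 139 mm is 27.8, 138 mm is 27.6.

```bash
python3 jog.py '[[0.1,-0.16,6,0,0,0],[0.1,-0.16,12,0,0,0],[0.1,-0.16,18,0,0,0],[0.1,-0.16,22,0,0,0],[0.1,-0.16,25,0,0,0],[0.1,-0.16,26.4,0,0,0],[0.1,-0.16,27,0,0,0],[0.1,-0.16,27.6,0,0,0],[0.1,-0.16,27.8,0,0,0],[0.1,-0.16,27.8,0,0,0]]'
```

```text
clock: 17.4
position: [498.9, -45.3, 95.0]
ee_rot: [1.0, -0.024, 0.001, -0.0]
contact_force: [0.1, 0.7, -1.7]
gripper_width: 33.0
grasp_force: 60.7
```

Scaled: 2 mm is 0.4, 1 mm is 0.2.

```bash
python3 jog.py '[[0,0,0.2,0,0,0],[0,0,0.4,0,0,0],[0,0,0.4,0,0,0]]';python3 jog.py '[[0,0,0,0,0,0],[0,0,0,0,0,0],[0,0,0,0,0,0],[0,0,0,0,0,0]]' 56;  python3 jog.py '[[0,0,-4,0,0,0],[0,0,-12,0,0,0],[0,0,-21,0,0,0],[0,0,-27,0,0,0],[0,0,-27,0,0,0]]'; python3 - <<'E'
from h import *
go([509,-443,225])
chk()
a=arm.get_image("top"); A=cv2.resize(a[160:240,130:290],None,fx=5,fy=5,interpolation=2)
cv2.imwrite("pics/m7.png",A)
E
```

```text
clock: 17.7
position: [499.9, -45.3, 95.0]
ee_rot: [1.0, -0.023, 0.002, 0.0]
contact_force: [-2.7, -0.8, 11.6]
gripper_width: 33.1
grasp_force: 62.1
clock: 18.1
position: [498.5, -45.2, 92.2]
ee_rot: [1.0, -0.024, -0.0, 0.0]
contact_force: [-0.1, -0.1, -0.1]
gripper_width: 56.0
grasp_force: 0.0
clock: 18.6
position: [501.3, -45.0, 232.3]
ee_rot: [1.0, -0.024, 0.005, -0.001]
contact_force: [0.2, -0.1, -0.5]
gripper_width: 56.2
grasp_force: 0.0
at [501.3 -45.  232.3] shift [ 26.3 397.2   7. ] turn [-0.001 -0.01   0.001] t 18.6
L 0.77 [-10  -3]
tall 0.89 [0 0]
r2 0.98 [0 0]
r3 0.07 [-14   7]
```

View pics/m7.png

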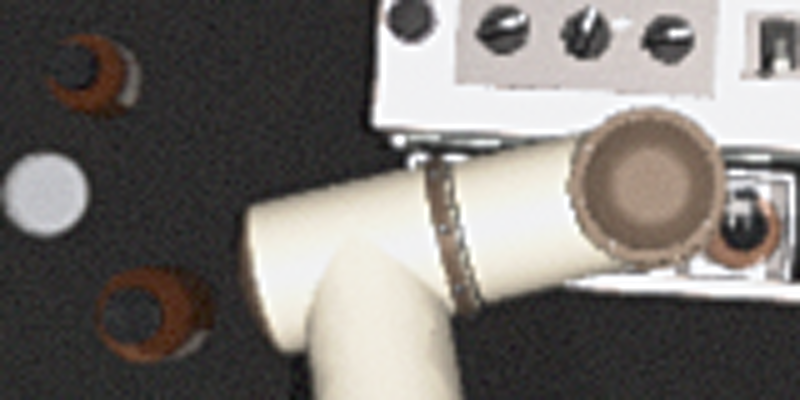

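L's cap is now at crop (76,67), so it was knocked aside. The bottle in compartment 4 stands upright at (745,220). Now r2.

```bash
python3 jog.py '[[0.6,9,0,0,0,0],[1.2,18,0,0,0,0],[1.8,27,0,0,0,0],[2.4,36,0,0,0,0],[3,45,0,0,0,0],[3.6,54,0,0,0,0],[4.2,63,0,0,0,0],[4.8,72,0,0,0,0],[5.2,78,0,0,0,0],[5.2,79.4,0,0,0,0]]' 70; python3 jog.py '[[0,0,4,0,0,0],[0,0,10,0,0,0],[0,0,10,0,0,0],[0,0,10,0,0,0]]';python3 -c "
from h import *
go([509.2,-443,79.5])
print(atz('top',(144.8,173),110))"
```

```text
clock: 19.7
position: [504.1, -445.6, 223.5]
ee_rot: [1.0, -0.026, -0.002, -0.001]
contact_force: [-0.0, 0.5, 0.0]
gripper_width: 70.1
grasp_force: 0.0
clock: 20.1
position: [505.1, -442.4, 176.3]
ee_rot: [1.0, -0.023, -0.002, -0.0]
contact_force: [-0.1, -0.5, 0.9]
gripper_width: 70.3
grasp_force: 0.0
at [ 505.1 -442.4  176.3] shift [ 4.4  0.4 96.8] turn [-0.001  0.003  0.001] t 20.1
[611.6689889  380.63215037 110.        ]
```

Scaled: 97 mm is 19.4, 95 mm is 19.

```bash
python3 jog.py '[[0.8,0.08,6,0,0,0],[0.8,0.08,12,0,0,0],[0.8,0.08,17,0,0,0],[0.8,0.08,19,0,0,0],[0.8,0.08,19.4,0,0,0],[0.8,0.08,19.4,0,0,0]]'; python3 jog.py '[[0,0,0,0,0,0],[0,0,0,0,0,0],[0,0,0,0,0,0],[0,0,0,0,0,0],[0,0,0,0,0,0],[0,0,0,0,0,0],[0,0,0,0,0,0]]' 20;python3 jog.py '[[0,0,-6,0,0,0],[0,0,-16,0,0,0],[0,0,-26,0,0,0],[0,0,-30.6,0,0,0],[0,0,-30.6,0,0,0],[0,0,-30.6,0,0,0]]';python3 -c "
from h import *
go(W(-56,36,232))"
```

```text
clock: 20.7
position: [510.4, -444.2, 81.9]
ee_rot: [1.0, -0.024, 0.001, 0.001]
contact_force: [-0.5, 0.3, 0.2]
gripper_width: 69.8
grasp_force: 0.0
clock: 21.4
position: [510.3, -444.1, 82.1]
ee_rot: [1.0, -0.024, 0.001, 0.001]
contact_force: [0.2, 0.9, 5.1]
gripper_width: 32.7
grasp_force: 59.9
clock: 22.0
position: [508.9, -442.9, 231.9]
ee_rot: [1.0, -0.024, -0.001, -0.001]
contact_force: [-0.1, 0.7, -3.0]
gripper_width: 32.6
grasp_force: 60.3
at [ 508.9 -442.9  231.9] shift [ -30.7 -468.5    1. ] turn [-0.002  0.001 -0.   ] t 22.0
```

Scaled: -468 mm is -93.6, -438 mm is -87.6.

```bash
python3 jog.py '[[-0.6,-9,0,0,0,0],[-1.2,-19,0,0,0,0],[-1.8,-28.8,0,0,0,0],[-2.6,-38.6,0,0,0,0],[-3.2,-48.4,0,0,0,0],[-3.8,-58.2,0,0,0,0],[-4.4,-68,0,0,0,0],[-5.2,-77.8,0,0,0,0],[-5.8,-87.6,0,0,0,0],[-6.2,-93.6,0,0,0,0]]';python3 jog.py '[[0,0,0,0,0,0],[0,0,0,0,0,0],[0,0,0,0,0,0]]'; python3 -c "
from h import *
go(W(-56,36,95))"
```

```text
clock: 23.0
position: [499.0, 27.8, 230.6]
ee_rot: [1.0, -0.023, -0.003, 0.0]
contact_force: [-0.0, -0.3, -2.1]
gripper_width: 32.8
grasp_force: 60.6
clock: 23.3
position: [500.0, 24.6, 231.8]
ee_rot: [1.0, -0.024, -0.002, 0.001]
contact_force: [0.0, 0.8, -2.3]
gripper_width: 32.9
grasp_force: 60.7
at [500.   24.6 231.8] shift [  1.2  -2.2 136.8] turn [ 0.001  0.003 -0.001] t 23.3
```

Scaled: 139.5 mm is 27.9, 139 mm is 27.8.

```bash
python3 jog.py '[[0.1,-0.32,6,0,0,0],[0.1,-0.32,12,0,0,0],[0.1,-0.32,18,0,0,0],[0.1,-0.32,22,0,0,0],[0.1,-0.32,25,0,0,0],[0.1,-0.32,26.4,0,0,0],[0.1,-0.32,27,0,0,0],[0.1,-0.32,27.6,0,0,0],[0.1,-0.32,27.8,0,0,0],[0.1,-0.32,27.9,0,0,0]]'
```

```text
clock: 24.3
position: [502.3, 26.9, 95.0]
ee_rot: [1.0, -0.024, 0.001, -0.0]
contact_force: [-0.6, -1.4, 3.1]
gripper_width: 32.7
grasp_force: 61.1
```

Scaled: -130 mm is -26, -105 mm is -21.

```bash
python3 jog.py '[[0,0,0,0,0,0],[0,0,0,0,0,0],[0,0,0,0,0,0],[0,0,0,0,0,0]]' 56;  python3 jog.py '[[0,0,-4,0,0,0],[0,0,-12,0,0,0],[0,0,-21,0,0,0],[0,0,-26,0,0,0],[0,0,-26,0,0,0]]'; python3 - <<'E'
from h import *
go([611.5,381,225])
o=cv2.imread("pics/m7.png")
a=arm.get_image("top"); A=cv2.resize(a[155:195,125:175],None,fx=8,fy=8,interpolation=2)
b=arm.get_image("side"); B=cv2.resize(b[130:170,235:285],None,fx=8,fy=8,interpolation=2)
cv2.imwrite("pics/m8.png",np.hstack([A,B]))
E
```

```text
clock: 24.7
position: [501.5, 27.0, 93.9]
ee_rot: [1.0, -0.024, 0.0, -0.0]
contact_force: [-0.1, 0.2, 0.5]
gripper_width: 56.0
grasp_force: 0.0
clock: 25.2
position: [503.9, 27.5, 228.4]
ee_rot: [1.0, -0.024, 0.005, -0.001]
contact_force: [0.5, -0.3, 0.2]
gripper_width: 56.1
grasp_force: 0.0
at [503.9  27.5 228.4] shift [  90.8 -358.2    5.2] turn [-0.003 -0.009  0.001] t 25.2
```

View pics/m8.png

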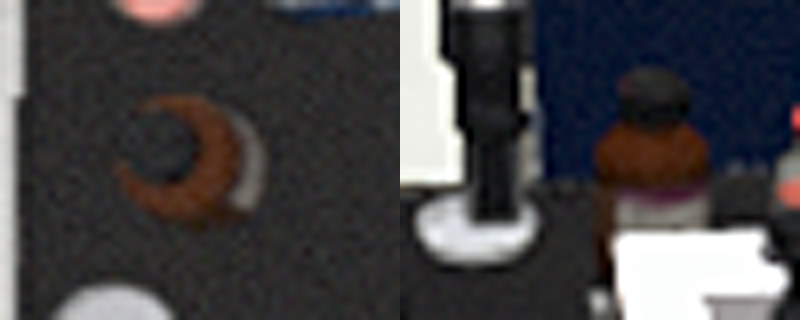

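L stands upright. Its cap is at (158,147) in the top crop and (255,78) in the side crop.

```bash
python3 -c "
from h import *
print(tri((144.3,172.9),(266.4,139.3)),atz('top',(144.3,172.9),110))"
python3 jog.py '[[1.8,-7.2,0,0,0,0],[4,-16,0,0,0,0],[6.2,-24.6,0,0,0,0],[8.4,-33.2,0,0,0,0],[10.8,-42,0,0,0,0],[13,-50.8,0,0,0,0],[15.2,-59.6,0,0,0,0],[17,-67,0,0,0,0],[18.2,-71.6,0,0,0,0],[18.2,-71.8,6,0,0,0]]' 70;python3 jog.py '[[0,0,2,0,0,0],[0,0,4,0,0,0],[0,0,4,0,0,0],[0,0,4,0,0,0]]';python3 -c "
from h import *
go([612,382,79.5])"
```

```text
(array([611.37602271, 381.93669706, 112.2555826 ]), np.float64(0.8500351765601841)) [612.038287   382.49463142 110.        ]
clock: 26.3
position: [611.3, 385.3, 194.3]
ee_rot: [1.0, -0.022, 0.002, -0.001]
contact_force: [0.1, -0.5, 0.1]
gripper_width: 69.8
grasp_force: 0.0
clock: 26.7
position: [609.9, 380.6, 174.5]
ee_rot: [1.0, -0.024, 0.0, -0.0]
contact_force: [0.7, -0.0, 0.6]
gripper_width: 70.0
grasp_force: 0.0
at [609.9 380.6 174.5] shift [ 1.9 -1.4 95. ] turn [-0.    -0.001 -0.   ] t 26.7
```

```bash
python3 jog.py '[[0.4,-0.3,6,0,0,0],[0.4,-0.3,12,0,0,0],[0.4,-0.3,17,0,0,0],[0.4,-0.3,18.8,0,0,0],[0.4,-0.3,19,0,0,0],[0.4,-0.3,19,0,0,0]]'; python3 jog.py '[[0,0,0,0,0,0],[0,0,0,0,0,0],[0,0,0,0,0,0],[0,0,0,0,0,0],[0,0,0,0,0,0],[0,0,0,0,0,0],[0,0,0,0,0,0]]' 20;python3 jog.py '[[0,0,-6,0,0,0],[0,0,-16,0,0,0],[0,0,-26,0,0,0],[0,0,-30.6,0,0,0],[0,0,-30.6,0,0,0],[0,0,-30.6,0,0,0]]';python3 -c "
from h import *
go(W(-56,107,232))"
```

```text
clock: 27.3
position: [612.6, 383.1, 80.8]
ee_rot: [1.0, -0.024, 0.001, -0.001]
contact_force: [-0.6, 0.2, 0.1]
gripper_width: 70.2
grasp_force: 0.0
clock: 28.0
position: [612.6, 383.4, 80.7]
ee_rot: [1.0, -0.024, 0.002, -0.001]
contact_force: [0.7, 0.0, 7.2]
gripper_width: 32.8
grasp_force: 59.8
clock: 28.6
position: [610.4, 382.1, 229.9]
ee_rot: [1.0, -0.024, -0.002, 0.001]
contact_force: [0.3, -0.9, -3.3]
gripper_width: 32.8
grasp_force: 60.4
at [610.4 382.1 229.9] shift [-92.3 289.5  -1.4] turn [ 0.001  0.003 -0.   ] t 28.6
```

```bash
python3 jog.py '[[-2.4,7.6,0,0,0,0],[-5.2,16,0,0,0,0],[-8,24.8,0,0,0,0],[-10.8,33.6,0,0,0,0],[-13.6,42.4,0,0,0,0],[-16,50,0,0,0,0],[-18,56,0,0,0,0],[-18.4,57.9,0,0,0,0],[-18.4,57.9,0,0,0,0],[-18.4,57.9,0,0,0,0]]';python3 -c "
from h import *
go(W(-56,107,95))"
```

```text
clock: 29.6
position: [505.8, 98.1, 230.5]
ee_rot: [1.0, -0.024, -0.001, 0.0]
contact_force: [-0.5, -0.6, -0.2]
gripper_width: 32.8
grasp_force: 60.7
at [505.8  98.1 230.5] shift [ -1.2   0.6 135.5] turn [0.001 0.002 0.   ] t 29.6
```

Scaled: 138.5 mm is 27.7, 138 mm is 27.6.

```bash
python3 jog.py '[[-0.4,0.04,6,0,0,0],[-0.4,0.04,12,0,0,0],[-0.4,0.04,18,0,0,0],[-0.4,0.04,22,0,0,0],[-0.4,0.04,25,0,0,0],[-0.4,0.04,26.2,0,0,0],[-0.4,0.04,26.8,0,0,0],[-0.4,0.04,27.2,0,0,0],[-0.4,0.04,27.6,0,0,0],[-0.4,0.04,27.7,0,0,0]]'; python3 jog.py '[[0,0,0,0,0,0],[0,0,0,0,0,0]]'
```

```text
clock: 30.6
position: [504.1, 97.9, 93.7]
ee_rot: [1.0, -0.024, 0.0, -0.0]
contact_force: [-0.9, 0.4, -2.2]
gripper_width: 33.0
grasp_force: 60.7
clock: 30.8
position: [504.1, 97.7, 93.8]
ee_rot: [1.0, -0.024, 0.0, -0.0]
contact_force: [-0.0, 0.2, -0.9]
gripper_width: 33.1
grasp_force: 60.7
```

Scaled: 1 mm is 0.2.

```bash
python3 jog.py '[[0,0,0.2,0,0,0],[0,0,0.2,0,0,0]]';python3 jog.py '[[0,0,0,0,0,0],[0,0,0,0,0,0],[0,0,0,0,0,0],[0,0,0,0,0,0]]' 56;  python3 jog.py '[[0,0,-4,0,0,0],[0,0,-12,0,0,0],[0,0,-21,0,0,0],[0,0,-26,0,0,0],[-10,8,-26,0,0,0],[-18,16,-26,0,0,0],[-21.4,20,-26,0,0,0],[-21.4,20.8,-26,0,0,0],[-21.4,20.8,-26,0,0,0]]' 0; python3 - <<'E'
from h import *
go(W(-165,0,84))
a=arm.get_image("top"); A=cv2.resize(a[180:226,200:300],None,fx=5,fy=5,interpolation=2)
b=arm.get_image("side"); B=cv2.resize(b[140:270,180:330],None,fx=2.6,fy=2.6,interpolation=2)
cv2.imwrite("pics/m9.png",np.vstack([A,cv2.copyMakeBorder(B,0,0,0,500-B.shape[1],0)]))
E
```

```text
clock: 31.0
position: [504.8, 97.9, 93.6]
ee_rot: [1.0, -0.024, 0.001, -0.0]
contact_force: [-1.6, 0.5, 5.3]
gripper_width: 33.1
grasp_force: 61.4
clock: 31.4
position: [503.7, 97.6, 92.1]
ee_rot: [1.0, -0.024, -0.0, 0.0]
contact_force: [-0.5, 0.7, -0.5]
gripper_width: 56.1
grasp_force: 0.0
clock: 32.3
position: [391.6, -1.8, 222.8]
ee_rot: [1.0, -0.024, 0.001, -0.0]
contact_force: [0.4, 0.5, 0.2]
gripper_width: -0.2
grasp_force: 0.0
at [391.6  -1.8 222.8] shift [ -1.4   2.5 138.8] turn [-0.001 -0.002 -0.001] t 32.3
```

View pics/m9.png

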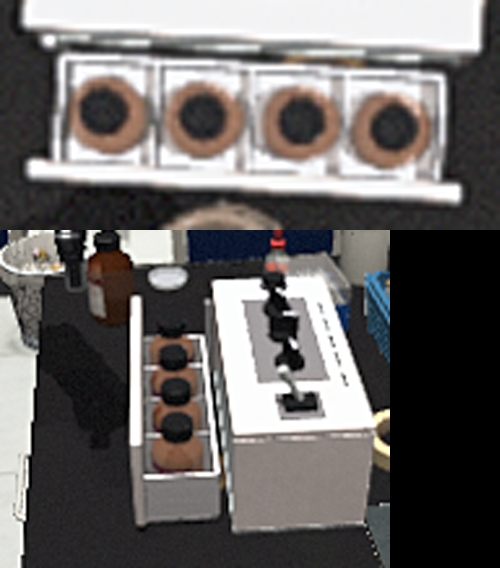

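All four bottles stand upright, one in each compartment (caps at crop x = 102, 200, 300 and 394). Now I push the drawer shut.

Scaled: 139 mm is 27.8, 30 mm is 6.

```bash
python3 jog.py '[[-0.2,0.5,8,0,0,0],[-0.2,0.5,16,0,0,0],[-0.2,0.5,23,0,0,0],[-0.2,0.5,27.8,0,0,0],[-0.2,0.5,27.8,0,0,0],[4,0.5,27.8,0,0,0],[6,0.5,27.8,0,0,0],[8,0.5,27.8,0,0,0],[9.6,0.5,27.8,0,0,0],[10.8,0.5,27.8,0,0,0]]'; python3 jog.py '[[1.2,0,0,0,0,0],[2.4,0,0,0,0,0],[3.6,0,0,0,0,0],[4.8,0,0,0,0,0],[6,0,0,0,0,0],[7.2,0,0,0,0,0],[8.4,0,0,0,0,0],[9.6,0,0,0,0,0],[10.8,0,0,0,0,0],[12,0,0,0,0,0]]'
python3 -c "
from h import *
go(W(-19,0,84))"
```

```text
clock: 33.4
position: [444.7, -6.3, 83.4]
ee_rot: [1.0, -0.024, -0.002, 0.0]
contact_force: [-4.6, 1.7, 2.3]
gripper_width: -0.2
grasp_force: 2.7
clock: 34.4
position: [502.7, -9.4, 83.4]
ee_rot: [1.0, -0.024, -0.003, 0.0]
contact_force: [-7.5, 1.9, 5.8]
gripper_width: 0.2
grasp_force: 4.2
at [502.7  -9.4  83.4] shift [33.4  0.1 -0.8] turn [ 0.001  0.007 -0.001] t 34.4
```

Scaled: 30 mm is 6, 28 mm is 5.6.

```bash
python3 jog.py '[[1.2,0,0,0,0,0],[2.4,0,0,0,0,0],[3.6,0,0,0,0,0],[4.8,0,0,0,0,0],[5.6,0,0,0,0,0],[6,0,0,0,0,0]]'; python3 jog.py '[[0.4,0,0,0,0,0],[0.8,0,0,0,0,0],[0.8,0,0,0,0,0],[0.8,0,0,0,0,0]]';  python3 jog.py '[[0.4,0,0,0,0,0],[0.8,0,0,0,0,0],[0.8,0,0,0,0,0],[0.8,0,0,0,0,0]]'
```

```text
clock: 35.0
position: [531.7, -11.3, 82.8]
ee_rot: [1.0, -0.025, -0.004, 0.001]
contact_force: [-9.0, 0.6, 4.2]
gripper_width: -0.2
grasp_force: 4.3
clock: 35.4
position: [534.6, -11.5, 82.8]
ee_rot: [1.0, -0.025, -0.005, 0.001]
contact_force: [-10.3, 0.7, 6.0]
gripper_width: 0.1
grasp_force: 5.3
clock: 35.8
position: [534.4, -11.6, 82.7]
ee_rot: [1.0, -0.025, -0.01, 0.001]
contact_force: [-21.2, 6.1, 14.4]
gripper_width: -0.1
grasp_force: 10.5
```

Scaled: -60 mm is -12, -140 mm is -28.

```bash
python3 jog.py '[[-0.8,0,0,0,0,0],[-2,0,0,0,0,0],[-6,0,0,0,0,0],[-12,0,0,0,0,0],[-12,0,-8,0,0,0],[-12,0,-16,0,0,0],[-12,0,-26,0,0,0],[-12,0,-28,0,0,0],[-12,0,-28,0,0,0]]'; python3 - <<'E'
from h import *
np.set_printoptions(suppress=True,precision=0)
a=arm.get_image("top").astype(int);o=cv2.imread("pics/top0.png").astype(int)
for y in (-130,100,140):
  P=[W(cx,y,130) for cx in range(-60,1,5)]
  print([ (int(a[int(v+.5),int(u+.5)].mean()),int(o[int(v+.5),int(u+.5)].mean())) for u,v in proj("top",P)])
A=cv2.resize(a[150:195,200:300].astype(np.uint8),None,fx=8,fy=8,interpolation=2)
cv2.imwrite("pics/m10.png",A)
go(W(75,15,210))
E
```

```text
clock: 36.7
position: [485.2, -7.6, 226.2]
ee_rot: [1.0, -0.024, 0.003, -0.001]
contact_force: [-0.2, 0.5, -0.7]
gripper_width: -0.1
grasp_force: 0.0
[(44, 47), (46, 51), (40, 42), (43, 40), (45, 50), (50, 48), (48, 46), (45, 47), (57, 63), (126, 129), (228, 234), (245, 248), (171, 182)]
[(234, 45), (231, 45), (216, 51), (211, 43), (195, 50), (149, 48), (70, 53), (18, 40), (14, 20), (44, 40), (255, 255), (248, 250), (238, 244)]
[(198, 51), (179, 46), (153, 41), (17, 45), (35, 50), (37, 51), (47, 46), (43, 41), (45, 44), (122, 122), (221, 230), (245, 251), (146, 155)]
at [484.  -8. 224.] shift [146. -14.  14.] turn [-0. -0. -0.] t 36.8
```

View pics/m10.png

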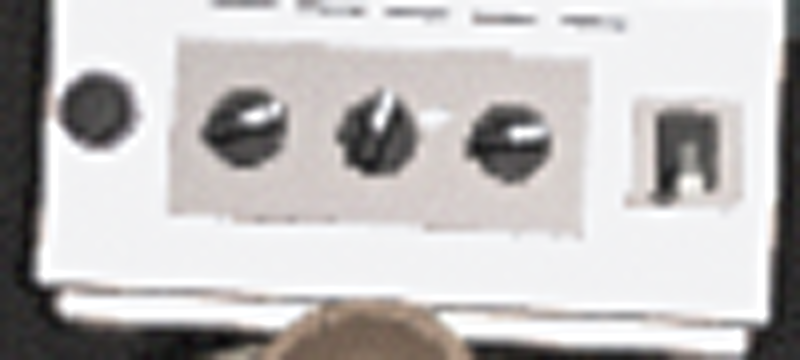

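The drawer is shut. The middle knob's pointer runs from about (375,125) to (390,92), roughly 0.4 rad clockwise, and the mark is at (437,118). The toggle leans towards me. I'll get the pointer angle numerically.

```bash
cat >> h.py <<'E'
def knob(cy,a):
    th=np.arange(-.4,2.6,.05); r=np.arange(6,18.1,1.5)
    g=cv2.cvtColor(a,cv2.COLOR_BGR2GRAY).astype(np.float32)
    v=[]
    for t in th:
        q=proj("top",[W(75+k*np.cos(t),cy-k*np.sin(t),178) for k in r]).astype(np.float32)
        v.append(cv2.remap(g,q[:,0].copy(),q[:,1].copy(),1).mean())
    v=np.array(v); w=np.clip(v-np.percentile(v,70),0,None); i=v.argmax(); s=slice(max(i-6,0),i+7)
    return round((th[s]*w[s]).sum()/w[s].sum(),2), round(th[i],2), v.max()
E
python3 - <<'E'
from h import *
o=cv2.imread("pics/top0.png"); a=arm.get_image("top")
for c in (75,15,-45): print(c,knob(c,o),knob(c,a))
f=lambda u,v:((u+.5)/8-.5+200,(v+.5)/8-.5+150)
for p,z in[((388,97),178),((437,118),145)]:
    P=atz("top",f(*p),z)[:2]-O; d=np.array([P@ex-75,P@ey-15]); print(d,np.arctan2(-d[1],d[0]))
E
```

```text
75 (np.float64(1.0), np.float64(1.0), np.float32(219.18446)) (np.float64(1.0), np.float64(1.0), np.float32(215.79297))
15 (np.float64(0.18), np.float64(0.2), np.float32(225.33344)) (np.float64(0.17), np.float64(0.2), np.float32(219.91862))
-45 (np.float64(1.22), np.float64(1.25), np.float32(220.49892)) (np.float64(1.22), np.float64(1.25), np.float32(215.72699))
[15.22581381 -3.2386954 ] 0.20958709924209865
[ 10.97791042 -24.7855903 ] 1.1538498634276646
```

Scaled: -10 mm is -2, 10 mm is 2, 0.2 rad is 0.8.

```bash
python3 jog.py '[[6,-0.6,0.6,0,0,0],[14,-1.4,1.4,0,0,0.4],[22,-2,2,0,0,0.8],[27,-2.6,2.6,0,0,0.8],[29.12,-2.8,2.8,0,0,0.8],[29.12,-2.8,2.8,0,0,0.8],[29.12,-2.8,2.8,0,0,0.8]]' 26; python3 -c "
from h import *
print(arm.read_state()['joints'].round(2))
go(W(75,15,146),Y-0.2)"
```

```text
clock: 37.5
position: [628.6, -1.1, 208.1]
ee_rot: [0.992, -0.124, -0.001, 0.0]
contact_force: [0.2, -0.8, -0.6]
gripper_width: 26.3
grasp_force: 0.0
[ 0.26  0.4  -0.   -0.   -1.17  1.07]
at [628.6  -1.1 208.1] shift [ 2.1 -1.  62.1] turn [0.001 0.003 0.   ] t 37.5
```

Scaled: -1 mm is -0.2, 61 mm is 12.2.

```bash
python3 jog.py '[[0.4,-0.2,5,0,0,0],[0.4,-0.2,9,0,0,0],[0.4,-0.2,11,0,0,0],[0.4,-0.2,11.8,0,0,0],[0.4,-0.2,12.2,0,0,0],[0.4,-0.2,12.2,0,0,0]]'; python3 jog.py '[[0,0,0,0,0,0],[0,0,0,0,0,0],[0,0,0,0,0,0],[0,0,0,0,0,0]]' 0; python3 -c "
from h import *
go(W(75,15,146),Y-0.2)"
```

```text
clock: 38.1
position: [632.3, -0.4, 149.2]
ee_rot: [0.992, -0.123, 0.001, -0.0]
contact_force: [0.2, 0.4, -0.6]
gripper_width: 25.8
grasp_force: 0.0
clock: 38.5
position: [632.6, 1.8, 149.6]
ee_rot: [0.992, -0.123, 0.001, -0.002]
contact_force: [-2.3, 7.1, 3.5]
gripper_width: 8.4
grasp_force: 61.0
at [632.6   1.8 149.6] shift [-1.2  2.9  3.6] turn [-0.004 -0.002  0.001] t 38.5
```

Scaled: -2.5 mm is -0.5, 1 rad is 4.

```bash
python3 jog.py '[[0,-0.5,0,0,0,0.4],[0,-0.5,0,0,0,0.8],[0,-0.5,0,0,0,1.2],[0,-0.5,0,0,0,1.6],[0,-0.5,0,0,0,2],[0,-0.5,0,0,0,2.4],[0,-0.5,0,0,0,2.8],[0,-0.5,0,0,0,3.2],[0,-0.5,0,0,0,3.6],[0,-0.5,0,0,0,4]]'; python3 jog.py '[[0,0,0,0,0,0],[0,0,0,0,0,0],[0,0,0,0,0,0]]'; python3 -c "
from h import *
go(W(75,15,146),Y-1.2)"
```

```text
clock: 39.5
position: [630.7, 0.0, 149.6]
ee_rot: [0.81, -0.586, -0.001, 0.002]
contact_force: [-4.6, -3.1, 5.5]
gripper_width: 8.6
grasp_force: 61.3
clock: 39.8
position: [630.7, 0.0, 149.6]
ee_rot: [0.811, -0.584, -0.001, 0.002]
contact_force: [-4.9, -4.1, 4.8]
gripper_width: 8.4
grasp_force: 61.3
at [630.7   0.  149.6] shift [0.7 0.2 3.6] turn [ 0.005 -0.001 -0.   ] t 39.8
```

Scaled: -110 mm is -22, -80 mm is -16.

```bash
python3 jog.py '[[0,0,0,0,0,0],[0,0,0,0,0,0],[0,0,0,0,0,0]]' 24; python3 jog.py '[[0,0,-3,0,0,0],[0,0,-8,0,0,0],[0,0,-16,0,0,0],[0,0,-22,0,0,0],[0,0,-22,0,0,0]]'; python3 - <<'E'
from h import *
s=arm.read_state(); print(s["position"],s["joints"].round(2))
print(tool([-200,0,0]),tool([0,-100,0]))
E
```

```text
clock: 40.1
position: [633.1, 2.2, 148.7]
ee_rot: [0.812, -0.584, 0.0, -0.001]
contact_force: [-0.2, 0.3, 0.7]
gripper_width: 24.0
grasp_force: 0.0
clock: 40.6
position: [635.5, 2.3, 264.4]
ee_rot: [0.812, -0.584, 0.004, -0.004]
contact_force: [0.0, 0.1, 0.4]
gripper_width: 23.7
grasp_force: 0.0
[635.51530223   2.30796338 264.42949619] [ 0.26  0.37  0.09  0.   -1.28  0.06]
[-63.6580927  189.5844164   -2.32299201] [94.79893574 31.830033   -0.10383557]
```

```bash
python3 -c "
from h import *
go(W(5,-125,240))"
```

```text
at [635.5   2.3 264.4] shift [106.3 121.9  23.3] turn [-0.008 -0.009 -1.199] t 40.6
```

Scaled: 122 mm is 24.4, 120 mm is 24, -1.2 rad is -4.8.

```bash
python3 jog.py '[[0,2,0,0,0,-0.48],[2,10,0,0,0,-0.96],[6,16,0,0,0,-1.44],[11,20,0,0,0,-1.92],[16,23,1,0,0,-2.4],[20,24,2,0,0,-2.88],[21.2,24.4,3,0,0,-3.36],[21.2,24.4,4,0,0,-3.84],[21.2,24.4,4.6,0,0,-4.32],[21.2,24.4,4.6,0,0,-4.8]]' 0; python3 jog.py '[[0,0,0,0,0,0],[0,0,0,0,0,0]]'; python3 - <<'E'
from h import *
a=arm.get_image("top")
for c in (75,15,-45): print(c,knob(c,a))
go(W(15,-125,173))
E
```

```text
clock: 41.6
position: [550.3, -137.2, 234.2]
ee_rot: [1.0, -0.022, -0.001, -0.0]
contact_force: [-0.2, 0.2, 1.0]
gripper_width: -0.3
grasp_force: 0.0
clock: 41.8
position: [550.7, -137.1, 235.1]
ee_rot: [1.0, -0.025, -0.0, -0.0]
contact_force: [-0.6, 0.5, -0.0]
gripper_width: -0.0
grasp_force: 0.0
75 (np.float64(1.0), np.float64(1.0), np.float32(209.19727))
15 (np.float64(2.43), np.float64(2.55), np.float32(211.77724))
-45 (np.float64(2.4), np.float64(2.55), np.float32(223.38943))
at [ 550.7 -137.1  235.2] shift [13.4 -0.1 62.2] turn [-0.     0.    -0.002] t 41.9
```

Scaled: -120 mm is -24, -80 mm is -16.

```bash
python3 jog.py '[[-8,0,0,0,0,0],[-16,0,0,0,0,0],[-24,0,0,0,0,0],[-24,0,0,0,0,0],[-24,0,0,0,0,0]]'; python3 - <<'E'
from h import *
a=arm.get_image("top")
for c in (75,15,-45): print(c,knob(c,a))
go(W(15,-125,173))
E
```

```text
clock: 42.35
position: [430.8, -131.6, 236.2]
ee_rot: [1.0, -0.024, 0.001, 0.0]
contact_force: [1.7, 1.0, -0.3]
gripper_width: -0.1
grasp_force: 0.0
75 (np.float64(1.0), np.float64(1.0), np.float32(215.85406))
15 (np.float64(1.03), np.float64(1.05), np.float32(220.36133))
-45 (np.float64(1.22), np.float64(1.25), np.float32(216.82672))
at [ 431.6 -131.6  236. ] shift [132.5  -0.3  63.3] turn [ 0.    -0.002 -0.   ] t 42.4
```

Scaled: 192 mm is 38.4, 185 mm is 37, 1.2 rad is 4.8.

```bash
python3 jog.py '[[0,0,0,0,0,0.48],[4,-2,0,0,0,0.96],[10,-6,0,0,0,1.44],[16,-10,0,0,0,1.92],[22,-14,0,0,0,2.4],[28,-19,0,0,0,2.88],[33,-23,0,0,0,3.36],[37,-26,0,0,0,3.84],[38.4,-28,0,0,0,4.32],[38.4,-28.4,0,0,0,4.8]]' 24; python3 jog.py '[[0,0,0,0,0,0],[0,0,0,0,0,0]]'; python3 -c "
from h import *
go([630.3,1.8,185],Y-1.21)"
```

```text
clock: 43.4
position: [631.8, 2.6, 233.4]
ee_rot: [0.81, -0.586, -0.0, 0.0]
contact_force: [-0.5, 0.1, -1.0]
gripper_width: 23.7
grasp_force: 0.0
clock: 43.6
position: [630.0, 1.2, 234.6]
ee_rot: [0.812, -0.583, -0.0, 0.0]
contact_force: [0.3, 0.0, 0.1]
gripper_width: 24.3
grasp_force: 0.0
at [630.    1.2 234.6] shift [-0.5 -0.5 49.6] turn [ 0.001 -0.     0.012] t 43.6
```

Scaled: 50 mm is 10, 20 mm is 4, 0.01 rad is 0.04.

```bash
python3 jog.py '[[-0.1,-0.1,4,0,0,0.04],[-0.1,-0.1,10,0,0,0.04],[-0.1,-0.1,10,0,0,0.04],[-0.1,-0.1,10,0,0,0.04]]'; python3 -c "
from h import *
go([630.3,1.8,149],Y-1.21)"
```

```text
clock: 44.0
position: [629.9, 1.3, 185.6]
ee_rot: [0.809, -0.588, 0.0, 0.0]
contact_force: [0.8, -0.8, 0.2]
gripper_width: 23.9
grasp_force: 0.0
at [629.9   1.3 185.6] shift [-0.4 -0.5 36.6] turn [ 0.001 -0.001  0.001] t 44.0
```

Scaled: 36 mm is 7.2, 35 mm is 7.

```bash
python3 jog.py '[[-0.1,-0.1,3,0,0,0],[-0.1,-0.1,5.6,0,0,0],[-0.1,-0.1,7,0,0,0],[-0.1,-0.1,7.2,0,0,0],[-0.1,-0.1,7.2,0,0,0]]';python3 jog.py '[[0,0,0,0,0,0],[0,0,0,0,0,0],[0,0,0,0,0,0]]' 0
```

```text
clock: 44.5
position: [630.3, 2.3, 149.7]
ee_rot: [0.809, -0.588, 0.0, -0.0]
contact_force: [-0.5, -0.0, 0.7]
gripper_width: 24.1
grasp_force: 0.0
clock: 44.8
position: [630.0, 2.2, 150.3]
ee_rot: [0.809, -0.588, 0.0, -0.0]
contact_force: [-2.7, -0.5, 3.9]
gripper_width: 8.5
grasp_force: 60.1
```

Scaled: 0.7 mm is 0.14, -0.2 mm is -0.04.

```bash
python3 jog.py '[[-0.04,0.14,0,0,0,0],[-0.04,0.14,0,0,0,0],[-0.04,0.14,0,0,0,0]]'; python3 jog.py '[[0,0,0,0,0,0],[0,0,0,0,0,0],[0,0,0,0,0,0]]' 24; python3 jog.py '[[0,0,-3,0,0,0],[0,0,-8,0,0,0],[0,0,-16,0,0,0],[0,0,-20,0,0,0],[0,0,-20,0,0,0]]'; python3 -c "
from h import *
go(W(-125,-125,240))"
```

```text
clock: 45.1
position: [630.0, 2.3, 150.3]
ee_rot: [0.809, -0.588, 0.001, -0.001]
contact_force: [-1.0, -1.4, 5.5]
gripper_width: 8.8
grasp_force: 60.3
clock: 45.4
position: [628.8, 2.4, 148.5]
ee_rot: [0.809, -0.588, -0.001, 0.0]
contact_force: [-0.7, -0.1, -0.4]
gripper_width: 24.3
grasp_force: 0.0
clock: 45.9
position: [631.0, 2.6, 253.2]
ee_rot: [0.809, -0.588, 0.003, -0.003]
contact_force: [-0.6, 0.4, -0.1]
gripper_width: 24.1
grasp_force: 0.0
at [631.    2.6 253.2] shift [ 63.3 237.9  11.5] turn [-0.006 -0.006 -1.209] t 45.9
```

Scaled: 238 mm is 47.6, 235 mm is 47, -1.21 rad is -4.84.

```bash
python3 jog.py '[[0,6,0,0,0,-0.48],[0,14,0,0,0,-0.96],[2,22,0,0,0,-1.44],[4,30,0,0,0,-1.92],[7,37,1,0,0,-2.4],[10,43,1.6,0,0,-2.88],[12,47,2.2,0,0,-3.36],[12.6,47.6,2.2,0,0,-3.84],[12.6,47.6,2.2,0,0,-4.32],[12.6,47.6,2.2,0,0,-4.84]]' 0; python3 jog.py '[[0,0,0,0,0,0],[0,0,0,0,0,0]]'; python3 - <<'E'
from h import *
a=arm.get_image("top"); cv2.imwrite("pics/k2.png",a)
for c in (75,15,-45): print(c,knob(c,a))
# axis-free: circumferential fit with shifted axis
import h
for dy in(1,2,3): print(dy,knob(15+dy,a),knob(15+dy,cv2.imread("pics/top0.png")))
go(W(15,-125,173))
E
```

```text
clock: 46.9
position: [421.2, -131.0, 237.2]
ee_rot: [1.0, -0.022, -0.001, -0.0]
contact_force: [0.9, 0.6, -0.5]
gripper_width: -0.2
grasp_force: 0.0
clock: 47.1
position: [421.8, -130.8, 237.6]
ee_rot: [1.0, -0.025, -0.001, -0.0]
contact_force: [0.5, -0.3, -0.3]
gripper_width: -0.2
grasp_force: 0.0
75 (np.float64(1.0), np.float64(1.0), np.float32(216.57379))
15 (np.float64(1.02), np.float64(1.05), np.float32(219.2309))
-45 (np.float64(1.22), np.float64(1.25), np.float32(217.1695))
1 (np.float64(1.05), np.float64(1.05), np.float32(221.20117)) (np.float64(0.27), np.float64(0.3), np.float32(226.8074))
2 (np.float64(1.09), np.float64(1.1), np.float32(223.55176)) (np.float64(0.34), np.float64(0.35), np.float32(230.13824))
3 (np.float64(1.11), np.float64(1.1), np.float32(224.1492)) (np.float64(0.42), np.float64(0.4), np.float32(228.86827))
at [ 421.9 -130.8  237.7] shift [142.4  -0.2  64.5] turn [-0.     0.001 -0.002] t 47.1
```

```bash
python3 - <<'E'
from h import *
for f in("pics/top0.png","pics/k2.png"):
    g=cv2.cvtColor(cv2.imread(f),cv2.COLOR_BGR2GRAY)
    # rectify plane z=178 around knobs, 0.25 mm/px: rows=-x, cols=-y (case)
    for cy in(75,15,-45):
        n=161; yy,xx=np.mgrid[0:n,0:n]; X=75+20-yy*.25; Yc=cy+20-xx*.25
        P=np.c_[(O[0]+X*ex[0]+Yc*ey[0]).ravel(),(O[1]+X*ex[1]+Yc*ey[1]).ravel(),np.full(n*n,178.)]
        q=proj("top",P).astype(np.float32).reshape(n,n,2)
        I=cv2.remap(g,q,None,cv2.INTER_CUBIC).astype(float)
        r=np.hypot(X-75,Yc-cy); w=np.clip(I-110,0,None)*(r<17)
        # keep component containing brightest
        lab=cv2.connectedComponents((w>0).astype(np.uint8))[1]; k=lab[np.unravel_index((w*(r>6)*(r<14)).argmax(),w.shape)]; w=w*(lab==k)
        mx,my=(w*X).sum()/w.sum(),(w*Yc).sum()/w.sum()
        C2=np.cov(np.c_[X.ravel(),Yc.ravel()].T,aweights=w.ravel()); v=np.linalg.eigh(C2)[1][:,1]; v*=np.sign(v@[mx-75,my-cy])
        # dark centroid of knob
        d=np.clip(100-I,0,None)*(r<20)
        print(f,cy,"dir",round(np.arctan2(-v[1],v[0]),2),"cent",round(mx-75,1),round(my-cy,1),"from axis",round(np.arctan2(-(my-cy),mx-75),2),"eig",np.linalg.eigvalsh(C2).round(1))
E
```

```text
pics/top0.png 75 dir 1.72 cent 6.4 -4.5 from axis 0.61 eig [15.3 56.7]
pics/top0.png 15 dir 1.66 cent 9.1 -1.5 from axis 0.16 eig [21.  38.5]
pics/top0.png -45 dir 2.2 cent 5.9 -5.9 from axis 0.78 eig [23.7 45.3]
pics/k2.png 75 dir 1.72 cent 6.3 -4.7 from axis 0.63 eig [14.6 54.2]
pics/k2.png 15 dir 1.77 cent 6.8 -4.8 from axis 0.62 eig [20.8 48.2]
pics/k2.png -45 dir 2.2 cent 5.9 -5.9 from axis 0.78 eig [23.2 44.2]
```

```bash
python3 - <<'E'
from h import *
for f in("pics/top0.png","pics/k2.png"):
    g=cv2.cvtColor(cv2.imread(f),cv2.COLOR_BGR2GRAY)
    for cy in(75,15,-45):
        n=161; yy,xx=np.mgrid[0:n,0:n]; X=75+20-yy*.25; Yc=cy+20-xx*.25
        P=np.c_[(O[0]+X*ex[0]+Yc*ey[0]).ravel(),(O[1]+X*ex[1]+Yc*ey[1]).ravel(),np.full(n*n,178.)]
        I=cv2.remap(g,proj("top",P).astype(np.float32).reshape(n,n,2),None,cv2.INTER_CUBIC).astype(float)
        r=np.hypot(X-75,Yc-cy)
        for T in(215,225):
            w=np.clip(I-T,0,None)*(r<17)
            mx,my=(w*X).sum()/w.sum(),(w*Yc).sum()/w.sum()
            C2=np.cov(np.c_[X.ravel(),Yc.ravel()].T,aweights=w.ravel()); v=np.linalg.eigh(C2)[1][:,1]; v*=np.sign(v@[mx-75,my-cy])
            print(f[5:],cy,T,"dir",round(np.arctan2(-v[1],v[0]),2),"cent",round(mx-75,1),round(my-cy,1),"from axis",round(np.arctan2(-(my-cy),mx-75),2))
        if cy==15: print(cv2.resize(I,(20,20),interpolation=cv2.INTER_AREA).astype(int))
E
```

```text
top0.png 75 215 dir 1.16 cent 5.0 -6.9 from axis 0.95
top0.png 75 225 dir 1.15 cent 4.9 -6.7 from axis 0.94
top0.png 15 215 dir 0.34 cent 9.0 -1.4 from axis 0.15
top0.png 15 225 dir 0.34 cent 8.8 -1.3 from axis 0.15
[[211 211 212 214 215 217 218 217 201 185 197 218 218 213 213 213 213 212
  211 210]
 [211 212 213 215 216 216 211 203 178 159 188 227 218 201 207 213 213 213
  213 210]
 [210 213 218 222 217 203 180 159 140 143 196 243 213 175 189 208 214 217
  214 211]
 [210 212 214 212 197 170 135 107 108 140 208 250 196 134 149 185 211 223
  215 212]
 [212 207 196 176 151 124  98  77  98 151 218 242 172  97 105 152 198 222
  218 220]
 [216 199 168 132 103  77  67  71 119 188 232 217 136  63  70 121 168 207
  224 238]
 [218 193 145 101  78  54  54  85 155 229 243 185 102  48  56  98 133 182
  224 250]
 [213 180 125  82  68  46  49  92 173 247 242 155  78  48  55  86 110 159
  215 247]
 [201 165 115  81  74  53  50  89 161 235 220 123  63  59  66  82  94 135
  192 230]
 [179 135  99  79  77  57  45  73 128 183 169  90  54  69  77  83  88 118
  168 208]
 [159 107  85  76  76  58  42  59 
[... 2241 characters left out ...]
[ 82  59  46  41  39  41  46  46  47  58  71  76  77  76  73  74  80 111
  173 219]
 [109  92  63  40  38  46  57  60  61  72  83  85  84  82  76  73  83 118
  177 219]
 [169 158 113  72  67  71  73  74  77  83  87  85  81  78  75  79 103 143
  189 216]
 [212 207 170 125  95  74  71  73  79  81  79  78  74  68  75  96 138 181
  209 217]
 [213 213 203 174 123  81  75  75  77  75  73  76  81  83 102 135 177 207
  218 214]
 [212 213 215 205 172 137 121 100  81  70  74  85 103 121 150 180 203 210
  212 209]
 [209 208 211 212 209 196 176 145 117 105 113 127 148 167 189 207 215 212
  208 206]]
k2.png -45 215 dir 1.44 cent 2.5 -5.2 from axis 1.12
k2.png -45 225 dir 1.44 cent 2.5 -5.0 from axis 1.11
```

The pointer's axis-free direction is 1.19 rad and the neighbouring knobs have not moved. Now the toggle.

Scaled: 142 mm is 28.4, 64.5 mm is 12.9.

```bash
python3 jog.py '[[8,0,2,0,0,0],[16,0,4,0,0,0],[24,0,8,0,0,0],[27.6,0,12,0,0,0],[28.4,0,12.9,0,0,0],[28.4,0,12.9,0,0,0]]'; python3 jog.py '[[1,0,0,0,0,0],[2,0,0,0,0,0],[3,0,0,0,0,0],[4,0,0,0,0,0],[5,0,0,0,0,0],[6,0,0,0,0,0],[7,0,0,0,0,0],[8,0,0,0,0,0],[9,0,0,0,0,0],[10,0,0,0,0,0]]'; python3 -c "
from h import *
go(W(75,-125,173))"
```

```text
clock: 47.75
position: [563.5, -137.6, 172.3]
ee_rot: [1.0, -0.024, -0.002, 0.0]
contact_force: [0.8, -0.3, 0.3]
gripper_width: -0.2
grasp_force: 0.0
clock: 48.75
position: [614.8, -140.1, 173.7]
ee_rot: [1.0, -0.024, 0.0, 0.0]
contact_force: [0.3, -0.4, 0.5]
gripper_width: -0.1
grasp_force: 0.0
at [ 614.8 -140.1  173.7] shift [9.2 0.  0.7] turn [-0.    -0.001  0.   ] t 48.8
```

The rows are not in the units I measure in: shifts go in units of 5 mm and turns go in units of 0.25 rad. I convert before sending: 12 mm is 2.4, 9 mm is 1.8.

```bash
python3 jog.py '[[1,0,0,0,0,0],[1.8,0,0,0,0,0],[2.4,0,0,0,0,0],[2.4,0,0,0,0,0]]'; python3 jog.py '[[-2,0,0,0,0,0],[-10,0,-4,0,0,0],[-20,0,-10,0,0,0],[-30,0,-12,0,0,0],[-40,0,-12,0,0,0],[-42,0,-12,0,0,0],[-42,0,-12,0,0,0]]'; python3 - <<'E'
from h import *
a=arm.get_image("top"); b=arm.get_image("side")
g=cv2.cvtColor(a,6); o=cv2.cvtColor(cv2.imread("pics/top0.png"),6)
for x,z in((53.4,194.5),(96.6,194.5)):
    u,v=proj("top",[W(x,-125,z)])[0].round().astype(int); print((u,v),"\n",g[v-4:v+5,u-2:u+3],"\n",o[v-4:v+5,u-2:u+3])
for c in (75,15,-45): print(c,knob(c,a))
P=[W(cx,-100,130) for cx in range(-60,1,5)]
print([(int(g[int(v+.5),int(u+.5)]),int(o[int(v+.5),int(u+.5)])) for u,v in proj("top",[W(cx,y,130) for y in(140,-130) for cx in range(-40,1,5)])])
E
```

```text
clock: 49.15
position: [621.8, -140.5, 173.2]
ee_rot: [1.0, -0.024, -0.006, -0.0]
contact_force: [-10.0, 1.4, 4.5]
gripper_width: 0.0
grasp_force: 5.4
clock: 49.85
position: [414.2, -130.6, 234.9]
ee_rot: [1.0, -0.024, 0.002, -0.0]
contact_force: [0.7, 0.5, -0.0]
gripper_width: -0.2
grasp_force: 0.0
(np.int64(286), np.int64(173)) 
 [[ 87 112 130  89  90]
 [ 85  91  93  84  92]
 [ 91  88  86  89  93]
 [ 86  84  83  80  89]
 [ 77  72  77  78  99]
 [209 212 212 207 209]
 [213 217 222 222 221]
 [245 245 245 244 244]
 [245 244 244 244 244]] 
 [[ 85 139 163  91  90]
 [ 72 140 159 103  90]
 [ 70 154 174 146  93]
 [114 241 248 217  96]
 [132 241 242 229 111]
 [138 222 223 222 206]
 [202 219 221 221 220]
 [251 247 246 246 247]
 [246 246 245 245 245]]
(np.int64(287), np.int64(161)) 
 [[243 243 243 243 243]
 [243 244 244 243 243]
 [244 244 244 244 243]
 [240 228 232 245 244]
 [226 225 232 240 247]
 [178 232 227 197 231]
 [131 176 180 167 215]
 [102 154 146 111 163]
 [ 96 148 127  86 129]] 
 [[244 245 244 244 244]
 [244 244 244 244 244]
 [244 245 245 244 244]
 [246 245 245 245 245]
 [249 249 248 247 247]
 [221 225 222 222 235]
 [175 181 219 217 223]
 [106 109 124 129 169]
 [ 82  78  84  86 129]]
75 (np.float64(1.0), np.float64(1.0), np.float32(217.0969))
15 (np.float64(1.03), np.float64(1.05), np.float32(221.05013))
-45 (np.float64(1.22), np.float64(1.25), np.float32(218.73079))
[(44, 50), (41, 50), (41, 47), (48, 41), (41, 45), (126, 122), (228, 230), (248, 251), (153, 155), (46, 50), (44, 48), (47, 47), (47, 48), (59, 64), (126, 129), (233, 235), (247, 248), (172, 183)]
```

The lever tip has gone from the off position to the on position, and it pushed back with 10 N at the end stop. The drawer is shut and the knobs are in place.

```bash
python3 jog.py '[[0,0,0,0,0,0],[0,0,0,0,0,0],[0,0,0,0,0,0]]'; python3 -c "
from bench import arm
print(arm.job_done())"
```

```text
clock: 50.25
position: [416.9, -130.6, 233.3]
ee_rot: [1.0, -0.024, -0.0, 0.0]
contact_force: [0.2, -0.3, -0.9]
gripper_width: 0.3
grasp_force: 0.0
the job is handed in; nothing more can be done
None
```

I handed the job in at 50 s with every step carried out (no verdict was returned): all four small bottles stood upright in the tray before I shut it, the drawer is shut, the middle knob is at about 1.2 rad and its neighbours unmoved, the toggle is on, and the tall bottle was left alone.

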